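# Unload the shielded sample changer

### The arm

A 7-joint arm with a two-finger parallel gripper is mounted at the origin on a cart in front of the work surface, level with it; the furniture and walls round the work are solid. World frame = base frame: x ahead of the robot, y to its left, z up, the work surface at z = 0. Lengths are in m, angles in rad, forces in N, time in s.
With the tool pointing down it reaches from about 0.35 to 0.9 m from the base axis. Payload 7.2 kg.
Tool frame: the origin (TCP) lies on the centre line of the jaws, within the pads' length; the fingertips stand 8 mm ahead of it and the grasp point (between the pads) lies 11 mm behind it (tip_extent is the distance from the TCP to the fingertips, in m); z points along the fingers, y is the direction in which the jaws open and shut (so a half turn about z gives the same grasp; the last joint's range is limited). The gripper opens to 88 mm and grips with 3 to 60 N. Pads are 20 mm wide; open, the fingers measure 115 mm over their backs; the gripper's body (75 mm by 178 mm) begins 61 mm behind the grasp point.
Start: joints at [-1.236, 0.411, -0.013, 1.596, 0.006, 1.134, -0.082], TCP at [0.245, 0.575, 0.231] pointing down, gripper open.
Joint ranges: [-2.95, 2.95], [-0.29, 1.99], [-1.47, 1.44], [0.14, 2.54], [-1.03, 4.17], [0.13, 1.85], [-2.86, 2.86]. Speed limits (rad/s): [2.39, 2.39, 3.01, 3.01, 3.14, 3.14, 3.14].

### API

Orientations are given as a unit quaternion [w, x, y, z].
In Python, from plant import read_state, capture, get_calibration, sign_off, look_for, tip_extent gives the robot as it stands.
- The arm moves only by the tool send_rows, never from a script. Its argument "series" is a list of rows, each an object of numbers: "ax", "ay", "az": the turn, a rotation vector about the tool's x, y, z in rad; "tx", "ty", "tz": the shift along the tool's x, y, z in cm; "grip": the finger opening in cm, from 0 to 8.78. A call has exactly 8 rows; each row is the pose to reach, as a shift and turn from the pose measured when the call began, along the tool's axes at that moment; what a row does not reach only later rows make up. A row lasts 1/12 s, in which the tool goes at most 41.7 mm and 7.16 degrees, less where a joint would pass 70% of its speed; a pose out of reach is approached as far as the arm can. A call with a gripper value outside its range is refused whole. The fingers move at their own pace and stop on an object; "force" is the grip in N (left out, the last holds). Time passes only in rows, so rows that repeat a pose let the fingers close, or fill a call up. It gives the time, the measured TCP pose, the force and the opening at its end, in the units of the state.
- read_state(): the state, without advancing time (a new reading comes with each control period).
- capture(name): name is "scene" or "top" or "wrist"; returns (picture, depth): 384x512x3 uint8, red, green, blue; 384x512 float32, m along the optical axis (not along the pixel's ray), 0 where there is no reading.
- get_calibration(name): a dict with "intrinsics" (3x3 intrinsics, pixels), "world_from_camera" (4x4, takes a point from camera to world coordinates). Camera axes: x right, y down, z forward; pixel columns grow to the right and rows downward; lengths in m; the calibration is good to about 2 mm. A picture is of the moment at which its call begins: read the wrist's pose just before it. get_calibration takes no time and is no camera call; for the wrist camera it gives the pose at the moment of the call.
- sign_off(): hands the job in, once; it reports no verdict.
Trained networks look in the newest picture that a camera, given by its name, has taken for a name from the list of things; names that differ only in an ending like _2 or _b are one class to them, and where a whole thing is asked for, a point or a joint stands for the part that bears it (a point fixed in the world has none). Each returns a list of dicts, best first, with "confidence" (0 to 1); they miss things now and then, are a little off and sometimes report something else, mostly with a low value. They report only what shows in the picture. A call takes as long as a camera call.
- look_for(camera, label): "xyz" ([x, y, z] in m, in world coordinates, good to about 4 mm: the middle of the surface that is visible of it).
The state is a dict: "clock": time; "qpos": joint angles; "dq": joint speeds; "tau": joint torques, N m; "position": TCP position; "eef_rot": TCP orientation; "ft_force": force on the tool from outside, world axes, zero at the start; "torque": the same for the moment, N m; "width": finger opening in m.
Only numpy, scipy, OpenCV 4.12 (cv2) and the standard library are available. Lean on these libraries where they do the work, as an engineer would, in place of code of your own. Each camera call takes 0.05 s, during which the arm holds its last target.

### The job

Empty the sample changer: loosen the three captive thumbscrews, lift the cover plate off and lay it flat on the bench, handle up, then draw the sample carriage all the way out; its lock tab is not marked, so only pulling shows whether it is locked, and if it is caught the tab must go to its other end. Put every bottle that was in the carriage into the steel tray (standing or lying) and push the empty carriage fully home again.

Things in the scene. Friction and masses are not known exactly. Their poses are not given: they have to be found in the camera images.
- changer: fixed grey and white sample changer, 245 (x) x 206 (y) x 87 mm high. Origin on the bench; x away from the robot, y left; spans x -155 to +90. Front bay, open on top, inside x -145 to +35, y +-67; side walls 36 mm thick, tops at z = 60, with a rim to z = 67 round the outside; behind x = +35 a roofed chamber open to the bay, roof top z = 87.
- screw_a (a joint): captive quarter-turn thumbscrew, right wall, front; upright axis at changer x = -110, y = -81 mm. 0 = tight (wing along changer y, across its slot in the cover), 1.571 rad = loose, at its stop (wing along x, so the cover's 44 x 22 mm slot passes it; over 1.3 will do). Loosens counter-clockwise from above; starts at 0 to 0.3; about 0.05 N m, stays where left.
- screw_a_wing (a point): middle of the grip wing of screw_a, on the turning axis, 80 mm above the bench. Black wing 34 long (point's y) x 8 thick (point's x) x 22 mm high, z = 67 to 89 mm; the cover's top face is at z = 65. The point turns with the screw.
- screw_b (a joint): like screw_a: right wall, rear, at changer x = -30, y = -81 mm
- screw_b_wing (a point): like screw_a_wing, for screw_b
- screw_c (a joint): like screw_a: left wall, at changer x = -85, y = +81 mm
- screw_c_wing (a point): like screw_a_wing, for screw_c
- cover: loose steel cover plate, 178 (x) x 194 (y) x 5 mm, 0.4 kg, with three slots for the thumbscrews, a black handle in the middle and an 18 mm upturned flange on its far edge. Origin under the middle of the plate, z up. Fitted, it lies on the changer's walls, origin at changer x = -58, y = 0, z = 60 mm, inside the rim with 2 to 3 mm play.
- cover_grip (a point): middle of the cover's handle bar, 28 mm above the plate's underside; bar 50 long (cover y) x 10 thick (cover x), its top 37 mm above the underside, 18 mm of free room under the bar. Pinch it from above.
- carriage (a joint): sample carriage, slides out of the chamber towards changer -x: 0 = fully home, 0.088 m = all the way out at its stop. About 2 N moves it when free; when locked it gives only about 3 mm and then stops dead.
- pull_bar (a point): middle of the grip part of the carriage's steel pull bar, 49 mm above the bench: 40 long (changer y) x 8 thick (changer x), top at z = 57, lower edge of grip part z = 37 mm. At home at changer x = -15, y = -30 mm; moves with the carriage. Reachable from above once the cover is off.
- lock_tab (a joint): black lock tab on the carriage beside the pull bar: slides across it, 0 = right end, 0.024 m = left end (changer +y), about 2 N, stays where left. At one end the carriage is locked, at the other free; which is which differs from start to start and cannot be seen. It starts at the right end. Move it only with the carriage fully home.
- lock_top (a point): point on the lock tab 8 mm below its top, 49 mm above the bench; tab 8 thick (changer x) x 14 wide (changer y), z = 22 to 57 mm. With the carriage home at changer x = -15, y = +26 mm (right end) to +50 mm (left end).
- bottle_1: square white-capped bottle, 40 x 40 x 64 mm, 0.06 kg, sides parallel to its x and y; cap 28 mm across from 48 mm up. Origin: centre of its underside, z to the cap. 2 or 3 bottles are present, in a row across the carriage (changer y = -42, 0 or +42; x = +60 at home, -28 when out), underside 16 mm above the bench; the carriage's edges round them reach z = 28 mm.
- bottle_2: as bottle_1 (may be absent)
- bottle_3: as bottle_1 (may be absent)
- tray: loose open steel tray, 80 (x) x 160 (y) x 22 mm high, walls 4 mm, floor 4 mm, 0.5 kg, on the bench to the right. Origin at the centre of its underside. The bench top beside it, right of the changer, is free for the cover: it runs from world x = 0.34 to 0.70 and to y = -0.345 (right edge).

How it is judged:
By the outcome, as a careful person would: the job done as asked, in the order asked, and still so for the second after the job is handed in, with the robot touching nothing.
Of bottle_1, bottle_2, bottle_3 only 2 to 3 are there at a start; the rules pass over those that are not, and their reading is None.
At some moment in a run one of tray may be knocked a few centimetres aside while the robot is not near it.
Once in a run the grip may slacken for a moment while it holds something.
It also fails if it takes over 210 s, if anything falls off the work surface, if the arm or the gripper's body presses on something with over 40 N, if the wrist force passes 120 N, or if a joint passes its speed limit or range.

## Working session

There is one attempt and no reset: what is moved stays moved. The work goes in short steps, Python scripts to look and compute and a tool call to move; the robot and the scene stay as the last step left them, time stands still between calls to the robot, and variables do not carry over. Pictures are saved under pics/ and viewed, and the job is handed in when it is done.

Besides the shell and the picture viewer there is one more tool, called after "Call:" by a JSON object that holds its "name" and its "arguments", one argument or row to a line. send_rows: Moves the arm, as the interface text tells. Its arguments: {"type":"object","properties":{"series":{"type":"array","items":{"type":"object","properties":{"ax":{"type":"number"},"ay":{"type":"number"},"az":{"type":"number"},"tx":{"type":"number"},"ty":{"type":"number"},"tz":{"type":"number"},"grip":{"type":"number"}}}},"force":{"type":"number"}},"required":["series"]}

```bash
ls; mkdir -p pics; cat > h.py <<'E'
import numpy as np, cv2, json
from plant import *
from scipy.spatial.transform import Rotation as R
def rot(q): return R.from_quat([q[1],q[2],q[3],q[0]])
def snap(cam,fn=None):
    p,d=capture(cam)
    if fn: cv2.imwrite('pics/'+fn,p[:,:,::-1])
    return p,d
def px2w(cam,u,v,z):
    c=get_calibration(cam);K=np.array(c['intrinsics']);T=np.array(c['world_from_camera'])
    return (T@np.array([(u-K[0,2])/K[0,0]*z,(v-K[1,2])/K[1,1]*z,z,1]))[:3]
def cloud(cam,d):
    c=get_calibration(cam);K=np.array(c['intrinsics']);T=np.array(c['world_from_camera'])
    v,u=np.mgrid[:d.shape[0],:d.shape[1]]
    P=np.stack([(u-K[0,2])/K[0,0]*d,(v-K[1,2])/K[1,1]*d,d],-1)
    return P@T[:3,:3].T+T[:3,3]
def delta(target,yaw=None):
    "target world xyz, printed as tool shift cm"
    s=read_state();r=rot(s['eef_rot'])
    d=r.inv().apply(np.array(target)-np.array(s['position']))*100
    print('t cm',np.round(d,2))
    if yaw is not None:
        # desired: tool z down, tool y axis at world yaw (mod pi)
        best=None
        for k in (0,np.pi):
            y=np.array([np.cos(yaw+k),np.sin(yaw+k),0]);z=np.array([0,0,-1.]);x=np.cross(y,z)
            Rd=R.from_matrix(np.stack([x,y,z],1)); rv=(r.inv()*Rd).as_rotvec()
            print('  rv',np.round(rv,3))
def st():
    s=read_state();r=rot(s['eef_rot']).as_matrix()
    print('t',round(s['clock'],2),'p',np.round(s['position'],4),'f',np.round(s['ft_force'],1),'w',round(s['width'],4),'yawy',round(np.arctan2(r[1,1],r[0,1]),3),'z',np.round(r[:,2],3),'q',np.round(s['qpos'],2))
E
python3 - <<'E'
from h import *
st()
for c in('scene','top','wrist'):
    p,d=snap(c,c+'0.png'); cal=get_calibration(c); print(c,np.round(cal['world_from_camera'],3).tolist(),np.round(cal['intrinsics'],0).tolist())
    if c!='wrist':
        for l in('changer','screw_a_wing','cover','cover_grip','tray','bottle_1'):
            try: print(l,[(np.round(o['xyz'],3).tolist(),round(o['confidence'],2)) for o in look_for(c,l)])
            except Exception as e: print(l,e)
print(read_state()['clock'],tip_extent)
E
```

```text
pics
t 0.0 p [0.2448 0.5745 0.2298] f [-0.4 -0.1 -0.2] w 0.0876 yawy 1.168 z [-0.001 -0.001 -1.   ] q [-1.24  0.41 -0.01  1.6   0.01  1.13 -0.08]
scene [[0.63, -0.378, 0.679, -0.067], [-0.777, -0.301, 0.553, -0.539], [-0.005, -0.875, -0.483, 0.479], [0.0, 0.0, 0.0, 1.0]] [[357.0, 0.0, 256.0], [0.0, 357.0, 190.0], [0.0, 0.0, 1.0]]
changer [([0.479, -0.021, 0.052], 0.64)]
screw_a_wing [([0.482, 0.132, 0.08], 0.72), ([0.458, -0.029, 0.084], 0.47)]
cover [([0.507, 0.054, 0.064], 0.67)]
cover_grip [([0.509, 0.046, 0.069], 0.77)]
tray [([0.463, -0.03, 0.082], 0.73), ([0.412, -0.217, 0.002], 0.61)]
bottle_1 []
top [[-0.13, -0.97, 0.205, 0.314], [-0.991, 0.127, -0.027, -0.046], [-0.0, -0.207, -0.978, 0.97], [0.0, 0.0, 0.0, 1.0]] [[473.0, 0.0, 262.0], [0.0, 473.0, 184.0], [0.0, 0.0, 1.0]]
changer [([0.608, 0.046, 0.086], 0.69)]
screw_a_wing [([0.457, -0.026, 0.088], 0.47), ([0.411, -0.212, 0.01], 0.36)]
cover [([0.509, 0.054, 0.065], 0.71)]
cover_grip [([0.51, 0.058, 0.066], 0.56), ([0.541, -0.025, 0.084], 0.45)]
tray [([0.412, -0.208, 0.006], 0.56)]
bottle_1 [([0.51, 0.056, 0.064], 0.57), ([0.606, 0.096, 0.054], 0.53)]
wrist [[0.392, 0.879, 0.272, 0.171], [0.92, -0.375, -0.116, 0.606], [0.0, 0.296, -0.955, 0.385], [0.0, 0.0, 0.0, 1.0]] [[265.0, 0.0, 253.0], [0.0, 265.0, 190.0], [0.0, 0.0, 1.0]]
0.75 0.008
```

View pics/top0.png

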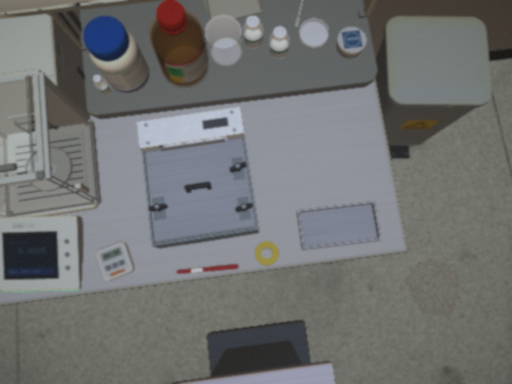

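View pics/scene0.png

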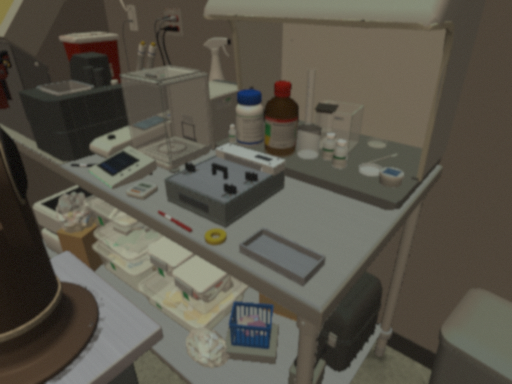

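```bash
python3 - <<'E'
from h import *
p,d=snap('top'); C=cloud('top',d); np.save('c.npy',C)
x,y,z=C[...,0],C[...,1],C[...,2]
m=(d>0)&(x>.35)&(x<.68)&(y>-.1)&(y<.2)
def rect(mm,n):
    P=C[mm][:,:2].astype(np.float32)*1000; r=cv2.minAreaRect(P); print(n,len(P),np.round(r[0],1),np.round(r[1],1),round(r[2],2),'medz',np.median(C[mm][:,2]))
rect(m&(z>.055)&(z<.1),'upper')
for u,v in[(158,207),(244,208),(237,167),(197,187)]:
    w=C[v-12:v+13,u-12:u+13].reshape(-1,3); 
    q=w[(w[:,2]>.072)]
    print(u,v,len(q),np.round(q.mean(0),4) if len(q) else None, np.round(cv2.minAreaRect(q[:,:2].astype(np.float32)*1000),1) if 0 else (cv2.minAreaRect(q[:,:2].astype(np.float32)*1000) if len(q)>3 else None))
roof=m&(z>.08)&(x>.56); rect(roof,'roof')
t=(z>.012)&(z<.035)&(y<-.1)&(y>-.33)&(x>.3)&(x<.6); rect(t,'tray')
h=np.histogram(z[m],bins=np.arange(-.01,.11,.005)); print(h[0])
cv2.imwrite('pics/z.png',cv2.resize(p[95:255,125:395,::-1],None,fx=2.9,fy=2.9,interpolation=cv2.INTER_CUBIC))
E
```

```text
upper 13163 [537.9  54.5] [245.7 206.4] 1.35 medz 0.06581040753336542
158 207 112 [0.4809 0.1308 0.0947] ((407.60845947265625, 44.700836181640625), (258.523681640625, 25.786056518554688), 49.674156188964844)
244 208 103 [ 0.46   -0.0289  0.096 ] ((391.1240539550781, -29.15142822265625), (154.1934814453125, 31.724199295043945), 0.36312779784202576)
237 167 111 [ 0.5407 -0.0269  0.0863] ((541.3714599609375, -26.506832122802734), (11.672357559204102, 32.69689178466797), 24.841962814331055)
197 187 169 [0.5039 0.0496 0.1254] ((424.9508056640625, -1.7053756713867188), (233.97779846191406, 45.30390930175781), 32.52213668823242)
roof 2938 [629.5  56.4] [ 62.4 205.7] 1.32 medz 0.08724685341428567
tray 573 [ 411.6 -213.3] [160.3  80.3] 89.45 medz 0.021319579927786214
[  25 4639 3996  276  403   30   21   38   33   26   70   67   87  522
 4420 4594  141  112  378 2571  317  108    4]
```

View pics/z.png

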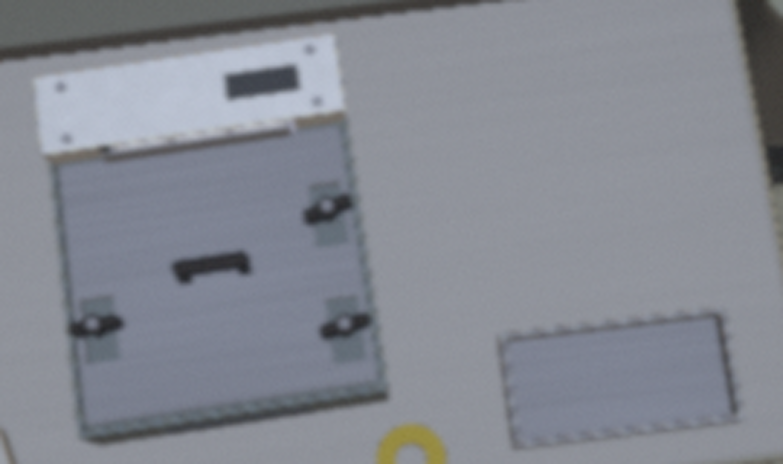

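```bash
python3 - <<'E'
from h import *
C=np.load('c.npy');p,d=snap('scene');S=cloud('scene',d)
for n,A in(('top',C),('scene',S)):
    x,y,z=A[...,0],A[...,1],A[...,2]
    for lo in np.arange(.16,.5,.04):
        row=[]
        for xl in np.arange(.25,.75,.05):
            m=(y>lo)&(y<lo+.04)&(x>xl)&(x<xl+.05)&(z>-.01)
            row.append(round(float(np.percentile(z[m],98)),2) if m.sum()>5 else -1)
        print(n,round(lo,2),row)
delta([.36,.134,.24],0.0236)
E
```

```text
top 0.16 [-1, 0.0, 0.0, 0.0, 0.0, 0.0, 0.0, 0.0, 0.44, 0.21]
top 0.2 [-1, 0.0, 0.02, 0.02, 0.0, 0.0, 0.0, 0.0, 0.44, 0.16]
top 0.24 [-1, 0.0, 0.02, 0.02, 0.0, 0.28, 0.28, 0.28, 0.28, 0.2]
top 0.28 [-1, 0.0, 0.03, 0.04, 0.05, 0.29, 0.28, 0.28, 0.28, 0.2]
top 0.32 [-1, 0.0, 0.03, 0.04, 0.05, 0.28, 0.28, 0.28, 0.28, 0.2]
top 0.36 [-1, 0.0, 0.03, 0.04, 0.05, 0.19, 0.05, 0.05, 0.08, 0.2]
top 0.4 [-1, 0.0, 0.03, 0.04, 0.05, 0.12, 0.06, -1, -1, -1]
top 0.44 [-1, 0.0, 0.03, 0.04, 0.05, 0.05, -1, -1, -1, -1]
top 0.48 [-1, -1, -1, -1, -1, -1, -1, -1, -1, -1]
scene 0.16 [-1, 0.0, 0.0, 0.0, -1, -1, -1, -1, 0.45, 0.46]
scene 0.2 [-1, 0.0, 0.02, 0.02, 0.0, -1, -1, -1, 0.45, 0.46]
scene 0.24 [-1, 0.0, 0.02, 0.02, 0.0, 0.27, 0.27, 0.27, 0.44, 0.46]
scene 0.28 [-1, 0.0, 0.03, 0.04, 0.05, 0.28, 0.28, 0.28, 0.28, 0.2]
scene 0.32 [-1, 0.0, 0.03, 0.04, 0.05, 0.28, 0.28, 0.28, 0.28, -1]
scene 0.36 [-1, 0.0, 0.03, 0.04, 0.05, 0.28, 0.28, 0.28, 0.28, -1]
scene 0.4 [-1, 0.0, 0.03, 0.04, 0.05, 0.28, 0.28, 0.28, 0.28, -1]
scene 0.44 [-1, 0.0, 0.03, 0.06, 0.07, 0.25, -1, 0.25, 0.23, -1]
scene 0.48 [0.33, 0.0, 0.01, 0.06, 0.08, 0.07, -1, -1, -1, -1]
t cm [-27.86 -36.06  -0.93]
  rv [ 0.    -0.     1.144]
  rv [ 0.     0.    -1.997]
```

Call:
{"name": "send_rows", "arguments": {
  "series": [
    {"tx": -27.9,"ty": -36,"tz": -1,"az": 1.144,"grip": 5},
    {"tx": -27.9,"ty": -36,"tz": -1,"az": 1.144,"grip": 5},
    {"tx": -27.9,"ty": -36,"tz": -1,"az": 1.144,"grip": 5},
    {"tx": -27.9,"ty": -36,"tz": -1,"az": 1.144,"grip": 5},
    {"tx": -27.9,"ty": -36,"tz": -1,"az": 1.144,"grip": 5},
    {"tx": -27.9,"ty": -36,"tz": -1,"az": 1.144,"grip": 5},
    {"tx": -27.9,"ty": -36,"tz": -1,"az": 1.144,"grip": 5},
    {"tx": -27.9,"ty": -36,"tz": -1,"az": 1.144,"grip": 5}
  ]
}}

```text
$.series[0]: bad value
```

```bash
python3 - <<'E'
from h import *
st()
C=np.load('c.npy')
m=(C[...,2]>.1)&(C[...,2]<.35)&(C[...,0]>.4)&(C[...,0]<.7)&(C[...,1]>.15)
print(np.percentile(C[m],[0,1,3,5,50],axis=0))
delta([.46,.01,.24],0.0236)
E
```

```text
t 0.85 p [0.245  0.575  0.2307] f [ 0.8  0.5 -0. ] w 0.0874 yawy 1.168 z [ 0.  0. -1.] q [-1.24  0.41 -0.01  1.6   0.01  1.13 -0.08]
[[0.51179776 0.24390372 0.10002965]
 [0.51293943 0.25418082 0.10374407]
 [0.5135726  0.25630123 0.11173553]
 [0.51395119 0.25681259 0.11936782]
 [0.58137146 0.27584251 0.25631591]]
t cm [-41.92 -43.55  -0.93]
  rv [ 0.    -0.     1.144]
  rv [ 0.     0.    -1.997]
```

Call:
{"name": "send_rows", "arguments": {
  "series": [
    {"ax": 0,"ay": 0,"az": 0.12,"tx": -2.5,"ty": -3.2,"tz": -0.1,"grip": 5},
    {"ax": 0,"ay": 0,"az": 0.24,"tx": -5,"ty": -6.4,"tz": -0.2,"grip": 5},
    {"ax": 0,"ay": 0,"az": 0.36,"tx": -7.5,"ty": -9.6,"tz": -0.3,"grip": 5},
    {"ax": 0,"ay": 0,"az": 0.48,"tx": -10,"ty": -12.8,"tz": -0.4,"grip": 5},
    {"ax": 0,"ay": 0,"az": 0.6,"tx": -12.5,"ty": -16,"tz": -0.5,"grip": 5},
    {"ax": 0,"ay": 0,"az": 0.72,"tx": -15,"ty": -19.2,"tz": -0.6,"grip": 5},
    {"ax": 0,"ay": 0,"az": 0.84,"tx": -17.5,"ty": -22.4,"tz": -0.7,"grip": 5},
    {"ax": 0,"ay": 0,"az": 0.96,"tx": -20,"ty": -25.6,"tz": -0.8,"grip": 5}
  ]
}}

```text
clock: 1.52
position: [0.3288, 0.2592, 0.2389]
eef_rot: [-0.0, 0.632, 0.775, 0.0]
ft_force: [0.1, -0.1, 0.0]
width: 0.05
```

```bash
python3 - <<'E'
from h import *
st()
delta([.48,.134,.24],0.0236)
E
```

```text
t 1.52 p [0.3288 0.2592 0.2389] f [ 0.1 -0.1  0. ] w 0.05 yawy 0.202 z [ 0.     0.001 -1.   ] q [-1.02  0.03  0.25  2.06 -0.01  1.04 -0.57]
t cm [-15.31  12.3   -0.12]
  rv [ 0.    -0.001  0.179]
  rv [ 1.000e-03  1.000e-03 -2.963e+00]
```

Call:
{"name": "send_rows", "arguments": {
  "series": [
    {"ax": 0,"ay": 0,"az": 0.06,"tx": -3,"ty": 2.4,"tz": 0,"grip": 5},
    {"ax": 0,"ay": 0,"az": 0.12,"tx": -6,"ty": 4.8,"tz": 0,"grip": 5},
    {"ax": 0,"ay": 0,"az": 0.18,"tx": -9,"ty": 7.2,"tz": 0,"grip": 5},
    {"ax": 0,"ay": 0,"az": 0.18,"tx": -12,"ty": 9.6,"tz": 0,"grip": 5},
    {"ax": 0,"ay": 0,"az": 0.18,"tx": -14.5,"ty": 12,"tz": 0,"grip": 5},
    {"ax": 0,"ay": 0,"az": 0.18,"tx": -15.3,"ty": 12.3,"tz": 0,"grip": 5},
    {"ax": 0,"ay": 0,"az": 0.18,"tx": -15.3,"ty": 12.3,"tz": 0,"grip": 5},
    {"ax": 0,"ay": 0,"az": 0.18,"tx": -15.3,"ty": 12.3,"tz": 0,"grip": 5}
  ]
}}

```text
clock: 2.18
position: [0.4794, 0.1342, 0.2385]
eef_rot: [-0.001, 0.7, 0.715, 0.0]
ft_force: [-0.3, 0.0, 0.4]
width: 0.0499
```

```bash
python3 - <<'E'
from h import *
st()
p,d=snap('wrist','w1.png')
print([(np.round(o['xyz'],4).tolist(),round(o['confidence'],2)) for o in look_for('wrist','screw_c_wing')])
C=cloud('wrist',d); np.save('cw.npy',C)
for n,(X,Y) in dict(a=(.4623,-.0283),b=(.5423,-.0264),c=(.4835,.1343)).items():
    m=(np.hypot(C[...,0]-X,C[...,1]-Y)<.025)&(C[...,2]>.075)&(C[...,2]<.1)&(d>0)
    if m.sum()>5: print(n,m.sum(),C[m].mean(0),cv2.minAreaRect(C[m][:,:2].astype(np.float32)*1000))
E
```

```text
t 2.18 p [0.4794 0.1342 0.2385] f [-0.3  0.   0.4] w 0.0499 yawy 0.021 z [-0.001  0.001 -1.   ] q [-0.76  0.19  0.45  1.91 -0.09  1.06 -0.25]
[([0.4836, 0.1432, 0.0895], 0.72), ([0.6143, 0.0627, 0.0603], 0.63)]
a 67 [ 0.46081261 -0.01323892  0.08357915] ((460.88983154296875, -17.641185760498047), (8.064926147460938, 15.582257270812988), 18.66596031188965)
b 64 [ 0.53844457 -0.01097974  0.0839027 ] ((540.2659912109375, -14.8588228225708), (11.056015014648438, 14.559585571289062), 10.579294204711914)
c 222 [0.4824907  0.13744581 0.08922439] ((482.3916931152344, 136.27508544921875), (32.37693405151367, 12.163114547729492), 86.74817657470703)
```

View pics/w1.png

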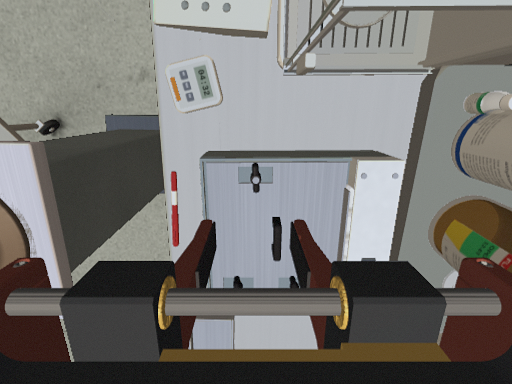

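Call:
{"name": "send_rows", "arguments": {
  "series": [
    {"ax": 0,"ay": 0,"az": 0,"tx": 0,"ty": 0.4,"tz": 3,"grip": 5},
    {"ax": 0,"ay": 0,"az": 0,"tx": 0,"ty": 0.4,"tz": 6,"grip": 5},
    {"ax": 0,"ay": 0,"az": 0,"tx": 0,"ty": 0.4,"tz": 9,"grip": 5},
    {"ax": 0,"ay": 0,"az": 0,"tx": 0,"ty": 0.4,"tz": 12,"grip": 5},
    {"ax": 0,"ay": 0,"az": 0,"tx": 0,"ty": 0.4,"tz": 14,"grip": 5},
    {"ax": 0,"ay": 0,"az": 0,"tx": 0,"ty": 0.4,"tz": 15.5,"grip": 5},
    {"ax": 0,"ay": 0,"az": 0,"tx": 0,"ty": 0.4,"tz": 16,"grip": 4},
    {"ax": 0,"ay": 0,"az": 0,"tx": 0,"ty": 0.4,"tz": 16,"grip": 3}
  ]
}}

```text
clock: 2.95
position: [0.4813, 0.1367, 0.0779]
eef_rot: [-0.001, 0.698, 0.716, -0.001]
ft_force: [0.0, 0.0, 0.3]
width: 0.0397
```

Call:
{"name": "send_rows", "arguments": {
  "series": [
    {"ax": 0,"ay": 0,"az": 0,"tx": 0,"ty": 0,"tz": 0,"grip": 0},
    {"ax": 0,"ay": 0,"az": 0,"tx": 0,"ty": 0,"tz": 0,"grip": 0},
    {"ax": 0,"ay": 0,"az": 0,"tx": 0,"ty": 0,"tz": 0,"grip": 0},
    {"ax": 0,"ay": 0,"az": 0,"tx": 0,"ty": 0,"tz": 0,"grip": 0},
    {"ax": 0,"ay": 0,"az": 0,"tx": 0,"ty": 0,"tz": 0,"grip": 0},
    {"ax": 0,"ay": 0,"az": 0,"tx": 0,"ty": 0,"tz": 0,"grip": 0},
    {"ax": 0,"ay": 0,"az": 0,"tx": 0,"ty": 0,"tz": 0,"grip": 0},
    {"ax": 0,"ay": 0,"az": 0,"tx": 0,"ty": 0,"tz": 0,"grip": 0}
  ],
  "force": 15
}}

```text
clock: 3.62
position: [0.4825, 0.1371, 0.0786]
eef_rot: [-0.001, 0.698, 0.716, 0.001]
ft_force: [2.8, 0.8, 5.6]
width: 0.0075
```

```bash
python3 - <<'E'
from h import *
st()
E
```

```text
t 3.62 p [0.4825 0.1371 0.0786] f [2.8 0.8 5.6] w 0.0075 yawy 0.026 z [-0.001  0.002 -1.   ] q [-0.68  0.42  0.39  2.06 -0.24  0.7  -0.11]
```

Call:
{"name": "send_rows", "arguments": {
  "series": [
    {"ax": 0,"ay": 0,"az": -0.11,"tx": -0.05,"ty": 0.05,"tz": 0,"grip": 0},
    {"ax": 0,"ay": 0,"az": -0.22,"tx": -0.1,"ty": 0.1,"tz": 0,"grip": 0},
    {"ax": 0,"ay": 0,"az": -0.33,"tx": -0.15,"ty": 0.1,"tz": 0,"grip": 0},
    {"ax": 0,"ay": 0,"az": -0.44,"tx": -0.2,"ty": 0.1,"tz": 0,"grip": 0},
    {"ax": 0,"ay": 0,"az": -0.55,"tx": -0.25,"ty": 0.1,"tz": 0,"grip": 0},
    {"ax": 0,"ay": 0,"az": -0.66,"tx": -0.25,"ty": 0.1,"tz": 0,"grip": 0},
    {"ax": 0,"ay": 0,"az": -0.77,"tx": -0.25,"ty": 0.1,"tz": 0,"grip": 0},
    {"ax": 0,"ay": 0,"az": -0.88,"tx": -0.25,"ty": 0.1,"tz": 0,"grip": 0}
  ]
}}

```text
clock: 4.28
position: [0.4813, 0.1362, 0.0786]
eef_rot: [-0.003, 0.323, 0.946, 0.001]
ft_force: [-7.1, 4.7, 6.6]
width: 0.0078
```

```bash
python3 - <<'E'
from h import *
st();delta([.4833,.1343,.0785],.0236+1.52)
E
```

```text
t 4.28 p [0.4813 0.1362 0.0786] f [-7.1  4.7  6.6] w 0.0078 yawy 0.913 z [-0.004  0.003 -1.   ] q [-0.5   0.4   0.16  2.05 -0.1   0.7   0.64]
t cm [-0.27 -0.03  0.01]
  rv [ 0.002 -0.005 -0.631]
  rv [-7.000e-03 -2.000e-03  2.511e+00]
```

Call:
{"name": "send_rows", "arguments": {
  "series": [
    {"ax": 0,"ay": 0,"az": -0.11,"tx": 0,"ty": 0,"tz": 0,"grip": 0},
    {"ax": 0,"ay": 0,"az": -0.22,"tx": 0,"ty": 0,"tz": 0,"grip": 0},
    {"ax": 0,"ay": 0,"az": -0.33,"tx": 0,"ty": 0,"tz": 0,"grip": 0},
    {"ax": 0,"ay": 0,"az": -0.44,"tx": 0,"ty": 0,"tz": 0,"grip": 0},
    {"ax": 0,"ay": 0,"az": -0.55,"tx": 0,"ty": 0,"tz": 0,"grip": 0},
    {"ax": 0,"ay": 0,"az": -0.61,"tx": 0,"ty": 0,"tz": 0,"grip": 0},
    {"ax": 0,"ay": 0,"az": -0.61,"tx": 0,"ty": 0,"tz": 0,"grip": 0},
    {"ax": 0,"ay": 0,"az": -0.61,"tx": 0,"ty": 0,"tz": 0,"grip": 0}
  ]
}}

```text
clock: 4.95
position: [0.4808, 0.1354, 0.0786]
eef_rot: [-0.003, 0.025, 1.0, 0.001]
ft_force: [0.2, -1.6, 2.2]
width: 0.0084
```

```bash
python3 - <<'E'
from h import *
st()
E
```

```text
t 4.95 p [0.4808 0.1354 0.0786] f [ 0.2 -1.6  2.2] w 0.0084 yawy 1.52 z [-0.006  0.002 -1.   ] q [-0.38  0.4   0.01  2.04 -0.01  0.7   1.16]
```

Call:
{"name": "send_rows", "arguments": {
  "series": [
    {"ax": 0,"ay": 0,"az": 0,"tx": 0,"ty": 0,"tz": 0,"grip": 4.5},
    {"ax": 0,"ay": 0,"az": 0,"tx": 0,"ty": 0,"tz": 0,"grip": 4.5},
    {"ax": 0,"ay": 0,"az": 0,"tx": 0,"ty": 0,"tz": 0,"grip": 4.5},
    {"ax": 0,"ay": 0,"az": 0,"tx": 0,"ty": 0,"tz": -2,"grip": 4.5},
    {"ax": 0,"ay": 0,"az": 0.12,"tx": 0,"ty": 0,"tz": -6,"grip": 4.5},
    {"ax": 0,"ay": 0,"az": 0.24,"tx": 0,"ty": 0,"tz": -8,"grip": 4.5},
    {"ax": 0,"ay": 0,"az": 0.36,"tx": 0,"ty": 0,"tz": -8,"grip": 4.5},
    {"ax": 0,"ay": 0,"az": 0.48,"tx": 0,"ty": 0,"tz": -8,"grip": 4.5}
  ]
}}

```text
clock: 5.62
position: [0.4821, 0.1358, 0.1602]
eef_rot: [-0.002, 0.265, 0.964, 0.002]
ft_force: [-0.0, -0.1, -1.0]
width: 0.045
```

```bash
python3 - <<'E'
from h import *
st();delta([.5405,-.026,.14],.07)
E
```

```text
t 5.62 p [0.4821 0.1358 0.1602] f [-0.  -0.1 -1. ] w 0.045 yawy 1.034 z [-0.003  0.004 -1.   ] q [-0.46  0.28  0.11  1.98 -0.05  0.89  0.71]
t cm [-13.31 -10.91   1.94]
  rv [-0.    -0.005  0.964]
  rv [ 0.006 -0.    -2.178]
```

Call:
{"name": "send_rows", "arguments": {
  "series": [
    {"ax": 0,"ay": 0,"az": 0.12,"tx": -1.7,"ty": -1.4,"tz": 0,"grip": 4.5},
    {"ax": 0,"ay": 0,"az": 0.24,"tx": -3.4,"ty": -2.8,"tz": 0,"grip": 4.5},
    {"ax": 0,"ay": 0,"az": 0.36,"tx": -5.1,"ty": -4.2,"tz": 0,"grip": 4.5},
    {"ax": 0,"ay": 0,"az": 0.48,"tx": -6.8,"ty": -5.6,"tz": 0,"grip": 4.5},
    {"ax": 0,"ay": 0,"az": 0.6,"tx": -8.5,"ty": -7,"tz": 0,"grip": 4.5},
    {"ax": 0,"ay": 0,"az": 0.72,"tx": -10.2,"ty": -8.4,"tz": 0,"grip": 4.5},
    {"ax": 0,"ay": 0,"az": 0.84,"tx": -11.9,"ty": -9.8,"tz": 0,"grip": 4.5},
    {"ax": 0,"ay": 0,"az": 0.96,"tx": -13.3,"ty": -10.9,"tz": 0,"grip": 4.5}
  ]
}}

```text
clock: 6.28
position: [0.5408, -0.0273, 0.1593]
eef_rot: [-0.002, 0.683, 0.73, 0.0]
ft_force: [0.1, 0.1, 0.0]
width: 0.0449
```

```bash
python3 - <<'E'
from h import *
st();delta([.5405,-.026,.078],.07)
p,d=snap('wrist','w2.png')
C=cloud('wrist',d)
for n,(X,Y) in dict(a=(.4610,-.0283),b=(.541,-.0264),c=(.4815,.1353)).items():
    m=(np.hypot(C[...,0]-X,C[...,1]-Y)<.025)&(C[...,2]>.084)&(C[...,2]<.1)&(d>0)
    if m.sum()>5: print(n,m.sum(),C[m].mean(0),cv2.minAreaRect(C[m][:,:2].astype(np.float32)*1000))
E
```

```text
t 6.28 p [ 0.5408 -0.0273  0.1593] f [0.1 0.1 0. ] w 0.0449 yawy 0.066 z [-0.003  0.004 -1.   ] q [-0.33  0.36  0.37  1.9  -0.17  0.92  0.19]
t cm [0.1  0.   8.13]
  rv [-0.003 -0.004 -0.004]
  rv [-0.006  0.004  3.138]
a 398 [ 0.46435553 -0.02964617  0.08945841] ((463.860107421875, -30.718727111816406), (33.317787170410156, 12.026997566223145), 88.11161041259766)
b 356 [ 0.54313581 -0.02843195  0.09002385] ((543.1378173828125, -29.443880081176758), (11.95603084564209, 32.78366470336914), 7.187617301940918)
```

View pics/w2.png

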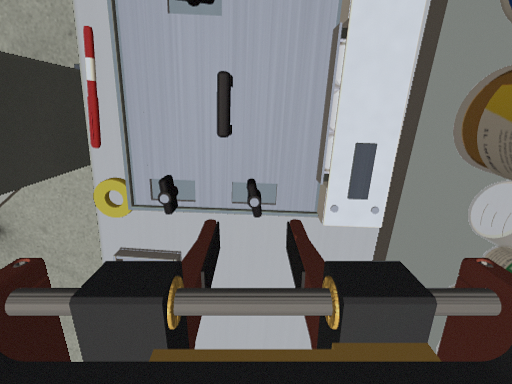

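Call:
{"name": "send_rows", "arguments": {
  "series": [
    {"ax": 0,"ay": 0,"az": -0.05,"tx": 0,"ty": 0.1,"tz": 2,"grip": 4.5},
    {"ax": 0,"ay": 0,"az": -0.05,"tx": 0,"ty": 0.1,"tz": 4.5,"grip": 4.5},
    {"ax": 0,"ay": 0,"az": -0.05,"tx": 0,"ty": 0.1,"tz": 6.5,"grip": 4.5},
    {"ax": 0,"ay": 0,"az": -0.05,"tx": 0,"ty": 0.1,"tz": 8,"grip": 4.5},
    {"ax": 0,"ay": 0,"az": -0.05,"tx": 0,"ty": 0.1,"tz": 8.1,"grip": 0},
    {"ax": 0,"ay": 0,"az": -0.05,"tx": 0,"ty": 0.1,"tz": 8.1,"grip": 0},
    {"ax": 0,"ay": 0,"az": -0.05,"tx": 0,"ty": 0.1,"tz": 8.1,"grip": 0},
    {"ax": 0,"ay": 0,"az": -0.05,"tx": 0,"ty": 0.1,"tz": 8.1,"grip": 0}
  ]
}}

```text
clock: 7.0
position: [0.5434, -0.0304, 0.0796]
eef_rot: [-0.001, 0.669, 0.743, 0.001]
ft_force: [0.0, 0.9, -0.6]
width: 0.0215
```

```bash
python3 - <<'E'
from h import *
st();delta([.5415,-.0265,.078],1.52)
E
```

```text
t 7.0 p [ 0.5434 -0.0304  0.0796] f [ 0.   0.9 -0.6] w 0.0215 yawy 0.105 z [ 0.     0.002 -1.   ] q [-0.29  0.47  0.33  1.96 -0.22  0.75  0.28]
t cm [ 0.41 -0.15  0.16]
  rv [ 2.000e-03 -1.000e-03 -1.415e+00]
  rv [-0.002 -0.002  1.726]
```

Call:
{"name": "send_rows", "arguments": {
  "series": [
    {"ax": 0,"ay": 0,"az": 0,"tx": 0.3,"ty": -0.1,"tz": 0.1,"grip": 0},
    {"ax": 0,"ay": 0,"az": 0,"tx": 0.3,"ty": -0.1,"tz": 0.1,"grip": 0},
    {"ax": 0,"ay": 0,"az": 0,"tx": 0.3,"ty": -0.1,"tz": 0.1,"grip": 0},
    {"ax": 0,"ay": 0,"az": 0,"tx": 0.3,"ty": -0.1,"tz": 0.1,"grip": 0},
    {"ax": 0,"ay": 0,"az": -0.11,"tx": 0.3,"ty": -0.1,"tz": 0.1,"grip": 0},
    {"ax": 0,"ay": 0,"az": -0.22,"tx": 0.3,"ty": -0.1,"tz": 0.1,"grip": 0},
    {"ax": 0,"ay": 0,"az": -0.33,"tx": 0.3,"ty": -0.1,"tz": 0.1,"grip": 0},
    {"ax": 0,"ay": 0,"az": -0.44,"tx": 0.3,"ty": -0.1,"tz": 0.1,"grip": 0}
  ]
}}

```text
clock: 7.67
position: [0.5425, -0.0267, 0.0793]
eef_rot: [-0.0, 0.488, 0.873, 0.002]
ft_force: [-1.3, 1.6, 4.2]
width: 0.0082
```

```bash
python3 - <<'E'
from h import *
st();delta([.5415,-.0265,.078],1.53)
E
```

```text
t 7.67 p [ 0.5425 -0.0267  0.0793] f [-1.3  1.6  4.2] w 0.0082 yawy 0.551 z [ 0.001  0.003 -1.   ] q [-0.2   0.46  0.21  1.95 -0.14  0.74  0.64]
t cm [ 0.07 -0.07  0.13]
  rv [ 0.003 -0.    -0.979]
  rv [-1.000e-03 -4.000e-03  2.162e+00]
```

Call:
{"name": "send_rows", "arguments": {
  "series": [
    {"ax": 0,"ay": 0,"az": -0.122,"tx": 0,"ty": 0,"tz": 0,"grip": 0},
    {"ax": 0,"ay": 0,"az": -0.244,"tx": 0,"ty": 0,"tz": 0,"grip": 0},
    {"ax": 0,"ay": 0,"az": -0.366,"tx": 0,"ty": 0,"tz": 0,"grip": 0},
    {"ax": 0,"ay": 0,"az": -0.488,"tx": 0,"ty": 0,"tz": 0,"grip": 0},
    {"ax": 0,"ay": 0,"az": -0.61,"tx": 0,"ty": 0,"tz": 0,"grip": 0},
    {"ax": 0,"ay": 0,"az": -0.732,"tx": 0,"ty": 0,"tz": 0,"grip": 0},
    {"ax": 0,"ay": 0,"az": -0.854,"tx": 0,"ty": 0,"tz": 0,"grip": 0},
    {"ax": 0,"ay": 0,"az": -0.97,"tx": 0,"ty": 0,"tz": 0,"grip": 0}
  ]
}}

```text
clock: 8.33
position: [0.5432, -0.0255, 0.0794]
eef_rot: [0.001, 0.022, 1.0, 0.002]
ft_force: [2.6, 3.6, -4.5]
width: 0.0078
```

Call:
{"name": "send_rows", "arguments": {
  "series": [
    {"ax": 0,"ay": 0,"az": -0.01,"tx": 0,"ty": 0,"tz": 0,"grip": 0},
    {"ax": 0,"ay": 0,"az": 0,"tx": 0,"ty": 0,"tz": 0,"grip": 4.5},
    {"ax": 0,"ay": 0,"az": 0,"tx": 0,"ty": 0,"tz": 0,"grip": 4.5},
    {"ax": 0,"ay": 0,"az": 0,"tx": 0,"ty": 0,"tz": 0,"grip": 4.5},
    {"ax": 0,"ay": 0,"az": 0,"tx": 0,"ty": 0,"tz": -2,"grip": 4.5},
    {"ax": 0,"ay": 0,"az": 0.12,"tx": 0,"ty": 0,"tz": -5,"grip": 4.5},
    {"ax": 0,"ay": 0,"az": 0.24,"tx": 0,"ty": 0,"tz": -7,"grip": 4.5},
    {"ax": 0,"ay": 0,"az": 0.36,"tx": 0,"ty": 0,"tz": -7,"grip": 4.5}
  ]
}}

```text
clock: 9.0
position: [0.5454, -0.0259, 0.1537]
eef_rot: [0.004, 0.204, 0.979, 0.003]
ft_force: [0.5, 0.6, 0.4]
width: 0.0448
```

```bash
python3 - <<'E'
from h import *
st();delta([.4615,-.0285,.15],.03)
E
```

```text
t 9.0 p [ 0.5454 -0.0259  0.1537] f [0.5 0.6 0.4] w 0.0448 yawy 1.159 z [ 0.009  0.005 -1.   ] q [-0.08  0.35  0.05  1.89 -0.03  0.89  1.14]
t cm [ 7.59 -3.6   0.29]
  rv [0.011 0.002 1.129]
  rv [-2.000e-03  1.200e-02 -2.012e+00]
```

Call:
{"name": "send_rows", "arguments": {
  "series": [
    {"ax": 0,"ay": 0,"az": 0.122,"tx": 1,"ty": -0.5,"tz": 0,"grip": 4.5},
    {"ax": 0,"ay": 0,"az": 0.244,"tx": 2,"ty": -1,"tz": 0,"grip": 4.5},
    {"ax": 0,"ay": 0,"az": 0.366,"tx": 3,"ty": -1.5,"tz": 0,"grip": 4.5},
    {"ax": 0,"ay": 0,"az": 0.488,"tx": 4,"ty": -2,"tz": 0,"grip": 4.5},
    {"ax": 0,"ay": 0,"az": 0.61,"tx": 5,"ty": -2.5,"tz": 0,"grip": 4.5},
    {"ax": 0,"ay": 0,"az": 0.732,"tx": 6,"ty": -3,"tz": 0,"grip": 4.5},
    {"ax": 0,"ay": 0,"az": 0.854,"tx": 7,"ty": -3.5,"tz": 0,"grip": 4.5},
    {"ax": 0.01,"ay": 0,"az": 0.976,"tx": 7.6,"ty": -3.6,"tz": 0,"grip": 4.5}
  ]
}}

```text
clock: 9.67
position: [0.46, -0.0291, 0.1531]
eef_rot: [0.001, 0.643, 0.766, 0.0]
ft_force: [-0.1, -0.1, 0.2]
width: 0.0449
```

```bash
python3 - <<'E'
from h import *
st();delta([.462,-.028,.078],.03)
E
```

```text
t 9.67 p [ 0.46   -0.0291  0.1531] f [-0.1 -0.1  0.2] w 0.0449 yawy 0.174 z [ 0.002 -0.001 -1.   ] q [-0.25  0.22  0.24  2.08 -0.07  0.84  0.2 ]
t cm [0.09 0.21 7.51]
  rv [0.001 0.001 0.144]
  rv [-2.000e-03  2.000e-03 -2.998e+00]
```

Call:
{"name": "send_rows", "arguments": {
  "series": [
    {"ax": 0,"ay": 0,"az": 0.07,"tx": 0.1,"ty": 0.2,"tz": 1.5,"grip": 4.5},
    {"ax": 0,"ay": 0,"az": 0.14,"tx": 0.1,"ty": 0.2,"tz": 3.5,"grip": 4.5},
    {"ax": 0,"ay": 0,"az": 0.14,"tx": 0.1,"ty": 0.2,"tz": 5.5,"grip": 4.5},
    {"ax": 0,"ay": 0,"az": 0.14,"tx": 0.1,"ty": 0.2,"tz": 7.5,"grip": 4.5},
    {"ax": 0,"ay": 0,"az": 0.14,"tx": 0.2,"ty": 0.2,"tz": 7.5,"grip": 0},
    {"ax": 0,"ay": 0,"az": 0.14,"tx": 0.2,"ty": 0.2,"tz": 7.5,"grip": 0},
    {"ax": 0,"ay": 0,"az": 0.14,"tx": 0.2,"ty": 0.2,"tz": 7.5,"grip": 0},
    {"ax": 0,"ay": 0,"az": 0.14,"tx": 0.2,"ty": 0.2,"tz": 7.5,"grip": 0}
  ]
}}

```text
clock: 10.33
position: [0.4626, -0.0269, 0.0793]
eef_rot: [0.002, 0.695, 0.719, 0.001]
ft_force: [-1.5, -0.6, -0.1]
width: 0.022
```

```bash
python3 - <<'E'
from h import *
st();delta([.462,-.028,.078],.03)
E
```

```text
t 10.33 p [ 0.4626 -0.0269  0.0793] f [-1.5 -0.6 -0.1] w 0.022 yawy 0.033 z [ 0.004 -0.001 -1.   ] q [-0.24  0.35  0.24  2.14 -0.13  0.66  0.11]
t cm [-0.11 -0.06  0.13]
  rv [0.003 0.001 0.003]
  rv [-2.000e-03  5.000e-03 -3.138e+00]
```

Call:
{"name": "send_rows", "arguments": {
  "series": [
    {"ax": 0,"ay": 0,"az": 0,"tx": 0,"ty": 0,"tz": 0.1,"grip": 0},
    {"ax": 0,"ay": 0,"az": 0,"tx": 0,"ty": 0,"tz": 0.1,"grip": 0},
    {"ax": 0,"ay": 0,"az": 0,"tx": 0,"ty": 0,"tz": 0.1,"grip": 0},
    {"ax": 0,"ay": 0,"az": 0,"tx": 0,"ty": 0,"tz": 0.1,"grip": 0},
    {"ax": 0,"ay": 0,"az": -0.122,"tx": 0,"ty": 0,"tz": 0.1,"grip": 0},
    {"ax": 0,"ay": 0,"az": -0.244,"tx": 0,"ty": 0,"tz": 0.1,"grip": 0},
    {"ax": 0,"ay": 0,"az": -0.366,"tx": 0,"ty": 0,"tz": 0.1,"grip": 0},
    {"ax": 0,"ay": 0,"az": -0.488,"tx": 0,"ty": 0,"tz": 0.1,"grip": 0}
  ]
}}

```text
clock: 11.0
position: [0.4615, -0.0269, 0.0789]
eef_rot: [0.001, 0.498, 0.867, 0.0]
ft_force: [-5.2, -0.3, 7.2]
width: 0.0079
```

Call:
{"name": "send_rows", "arguments": {
  "series": [
    {"ax": 0,"ay": 0,"az": -0.122,"tx": 0,"ty": 0,"tz": 0,"grip": 0},
    {"ax": 0,"ay": 0,"az": -0.244,"tx": 0,"ty": 0,"tz": 0,"grip": 0},
    {"ax": 0,"ay": 0,"az": -0.366,"tx": 0,"ty": 0,"tz": 0,"grip": 0},
    {"ax": 0,"ay": 0,"az": -0.488,"tx": 0,"ty": 0,"tz": 0,"grip": 0},
    {"ax": 0,"ay": 0,"az": -0.61,"tx": 0,"ty": 0,"tz": 0,"grip": 0},
    {"ax": 0,"ay": 0,"az": -0.732,"tx": 0,"ty": 0,"tz": 0,"grip": 0},
    {"ax": 0,"ay": 0,"az": -0.854,"tx": 0,"ty": 0,"tz": 0,"grip": 0},
    {"ax": 0,"ay": 0,"az": -0.976,"tx": 0,"ty": 0,"tz": 0,"grip": 0}
  ]
}}

```text
clock: 11.67
position: [0.4611, -0.0273, 0.079]
eef_rot: [0.001, 0.031, 1.0, -0.001]
ft_force: [0.3, -2.1, -3.9]
width: 0.0079
```

```bash
python3 - <<'E'
from h import *
st();delta([.462,-.028,.078],1.54)
E
```

```text
t 11.67 p [ 0.4611 -0.0273  0.079 ] f [ 0.3 -2.1 -3.9] w 0.0079 yawy 1.508 z [ 0.001 -0.001 -1.   ] q [ 0.05  0.35 -0.12  2.13  0.07  0.67  1.4 ]
t cm [-0.09 -0.06  0.1 ]
  rv [-0.001  0.002 -0.032]
  rv [2.00e-03 2.00e-03 3.11e+00]
```

Call:
{"name": "send_rows", "arguments": {
  "series": [
    {"ax": 0,"ay": 0,"az": -0.02,"tx": 0,"ty": 0,"tz": 0,"grip": 0},
    {"ax": 0,"ay": 0,"az": 0,"tx": 0,"ty": 0,"tz": 0,"grip": 4.5},
    {"ax": 0,"ay": 0,"az": 0,"tx": 0,"ty": 0,"tz": 0,"grip": 4.5},
    {"ax": 0,"ay": 0,"az": 0,"tx": 0,"ty": 0,"tz": 0,"grip": 4.5},
    {"ax": 0,"ay": 0,"az": 0,"tx": 0,"ty": 0,"tz": -2,"grip": 4.5},
    {"ax": 0,"ay": 0,"az": 0.12,"tx": 0,"ty": 0,"tz": -5,"grip": 4.5},
    {"ax": 0,"ay": 0,"az": 0.24,"tx": 0,"ty": 0,"tz": -8,"grip": 4.5},
    {"ax": 0,"ay": 0,"az": 0.36,"tx": 0,"ty": 0,"tz": -11,"grip": 4.5}
  ]
}}

```text
clock: 12.33
position: [0.4607, -0.027, 0.1904]
eef_rot: [0.001, 0.213, 0.977, -0.0]
ft_force: [1.1, -0.3, -0.6]
width: 0.0446
```

```bash
python3 - <<'E'
from h import *
st();delta([.5112,.0547,.15],.024)
E
```

```text
t 12.33 p [ 0.4607 -0.027   0.1904] f [ 1.1 -0.3 -0.6] w 0.0446 yawy 1.141 z [ 0.001 -0.001 -1.   ] q [ 0.    0.18 -0.06  2.02  0.01  0.94  1.08]
t cm [-1.18  9.53  4.04]
  rv [1.000e-03 2.000e-03 1.117e+00]
  rv [-2.000e-03  1.000e-03 -2.025e+00]
```

Call:
{"name": "send_rows", "arguments": {
  "series": [
    {"ax": 0,"ay": 0,"az": 0.122,"tx": -0.2,"ty": 1.2,"tz": 0,"grip": 4.5},
    {"ax": 0,"ay": 0,"az": 0.244,"tx": -0.4,"ty": 2.4,"tz": 0,"grip": 4.5},
    {"ax": 0,"ay": 0,"az": 0.366,"tx": -0.6,"ty": 3.6,"tz": 0,"grip": 4.5},
    {"ax": 0,"ay": 0,"az": 0.488,"tx": -0.8,"ty": 4.8,"tz": 0,"grip": 4.5},
    {"ax": 0,"ay": 0,"az": 0.61,"tx": -1,"ty": 6,"tz": 0,"grip": 4.5},
    {"ax": 0,"ay": 0,"az": 0.732,"tx": -1.1,"ty": 7.2,"tz": 0,"grip": 4.5},
    {"ax": 0,"ay": 0,"az": 0.854,"tx": -1.2,"ty": 8.4,"tz": 0,"grip": 4.5},
    {"ax": 0,"ay": 0,"az": 0.976,"tx": -1.2,"ty": 9.5,"tz": 0,"grip": 4.5}
  ]
}}

```text
clock: 13.0
position: [0.5117, 0.0551, 0.1907]
eef_rot: [0.001, 0.65, 0.76, 0.0]
ft_force: [-0.6, -0.1, 0.3]
width: 0.0454
```

```bash
python3 - <<'E'
from h import *
st()
p,d=snap('top','t3.png');C=cloud('top',d)
cv2.imwrite('pics/t3.png',cv2.resize(p[95:255,125:395,::-1],None,fx=2.9,fy=2.9,interpolation=cv2.INTER_CUBIC))
p,d=snap('wrist','w3.png')
C=cloud('wrist',d)
for n,(X,Y,z0,z1) in dict(a=(.4610,-.0283,.084,.1),b=(.541,-.0264,.084,.1),c=(.4815,.1353,.084,.1),h=(.5112,.0547,.09,.105)).items():
    m=(np.hypot(C[...,0]-X,C[...,1]-Y)<.03)&(C[...,2]>z0)&(C[...,2]<z1)&(d>0)
    if m.sum()>5: print(n,m.sum(),C[m].mean(0),cv2.minAreaRect(C[m][:,:2].astype(np.float32)*1000))
delta([.5112,.0547,.08],.024)
E
```

```text
t 13.0 p [0.5117 0.0551 0.1907] f [-0.6 -0.1  0.3] w 0.0454 yawy 0.157 z [ 0.002 -0.001 -1.   ] q [-0.24  0.26  0.04  1.91 -0.01  0.96 -0.03]
a 33 [ 0.4490392  -0.02803381  0.08792906] ((448.2437438964844, -28.892986297607422), (8.396113395690918, 4.566770076751709), 65.70977783203125)
b 272 [ 0.54193562 -0.02553697  0.08909425] ((542.4898071289062, -26.855831146240234), (12.315120697021484, 33.079647064208984), 80.6612548828125)
c 350 [0.4816308  0.13258659 0.08978777] ((481.5823669433594, 132.58042907714844), (33.4548225402832, 11.464681625366211), 8.92385196685791)
h 481 [0.51134655 0.05445722 0.09702084] ((511.53936767578125, 53.49647521972656), (9.997175216674805, 48.58916091918945), 2.2194578647613525)
t cm [-0.14 -0.1  11.05]
  rv [0.002 0.001 0.139]
  rv [-1.000e-03  3.000e-03 -3.002e+00]
```

View pics/w3.png

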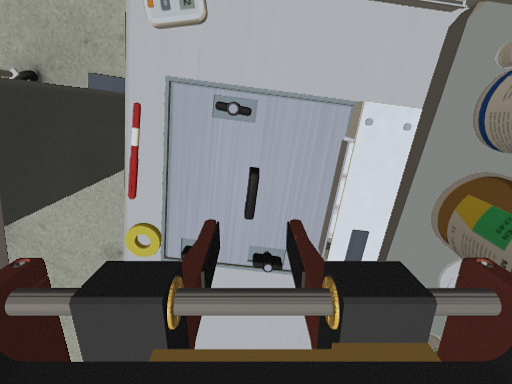

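View pics/t3.png

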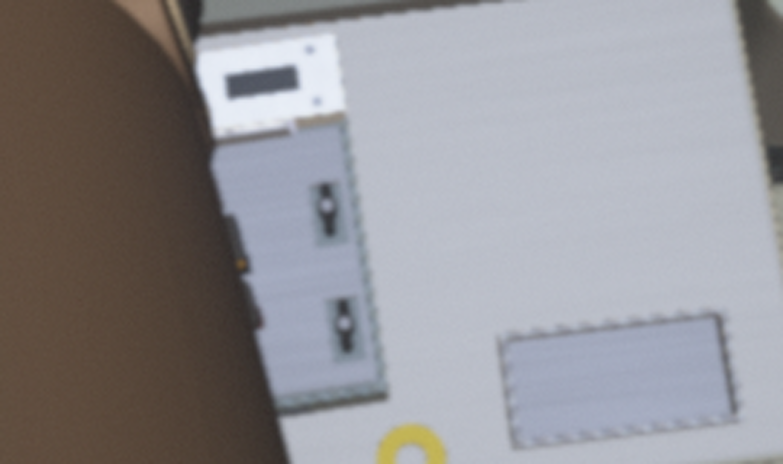

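Call:
{"name": "send_rows", "arguments": {
  "series": [
    {"ax": 0,"ay": 0,"az": 0.07,"tx": -0.1,"ty": 0,"tz": 2.5,"grip": 4.5},
    {"ax": 0,"ay": 0,"az": 0.13,"tx": -0.1,"ty": 0,"tz": 5,"grip": 4.5},
    {"ax": 0,"ay": 0,"az": 0.13,"tx": -0.1,"ty": 0,"tz": 7.5,"grip": 4.5},
    {"ax": 0,"ay": 0,"az": 0.13,"tx": -0.1,"ty": 0,"tz": 10,"grip": 4.5},
    {"ax": 0,"ay": 0,"az": 0.13,"tx": -0.1,"ty": 0,"tz": 11,"grip": 4.5},
    {"ax": 0,"ay": 0,"az": 0.13,"tx": -0.1,"ty": 0,"tz": 11,"grip": 0},
    {"ax": 0,"ay": 0,"az": 0.13,"tx": -0.1,"ty": 0,"tz": 11,"grip": 0},
    {"ax": 0,"ay": 0,"az": 0.13,"tx": -0.1,"ty": 0,"tz": 11,"grip": 0}
  ],
  "force": 50
}}

```text
clock: 13.77
position: [0.513, 0.0552, 0.0819]
eef_rot: [0.001, 0.695, 0.719, 0.001]
ft_force: [0.6, 0.4, 0.7]
width: 0.0284
```

Call:
{"name": "send_rows", "arguments": {
  "series": [
    {"ax": 0,"ay": 0,"az": 0,"tx": 0,"ty": 0,"tz": 0,"grip": 0},
    {"ax": 0,"ay": 0,"az": 0,"tx": 0,"ty": 0,"tz": 0,"grip": 0},
    {"ax": 0,"ay": 0,"az": 0,"tx": 0,"ty": 0,"tz": 0,"grip": 0},
    {"ax": 0,"ay": 0,"az": 0,"tx": 0,"ty": 0,"tz": 0,"grip": 0},
    {"ax": 0,"ay": 0,"az": 0,"tx": 0,"ty": 0,"tz": -0.3,"grip": 0},
    {"ax": 0,"ay": 0,"az": 0,"tx": 0,"ty": 0,"tz": -0.6,"grip": 0},
    {"ax": 0,"ay": 0,"az": 0,"tx": 0,"ty": 0,"tz": -1,"grip": 0},
    {"ax": 0,"ay": 0,"az": 0,"tx": 0,"ty": 0,"tz": -1.4,"grip": 0}
  ]
}}

```text
clock: 14.43
position: [0.5129, 0.0551, 0.0961]
eef_rot: [0.001, 0.695, 0.719, 0.001]
ft_force: [0.9, -0.1, -3.9]
width: 0.0094
```

```bash
python3 - <<'E'
from h import *
st()
E
```

```text
t 14.43 p [0.5129 0.0551 0.0961] f [ 0.9 -0.1 -3.9] w 0.0094 yawy 0.034 z [ 0.003 -0.    -1.   ] q [-0.24  0.39  0.05  2.   -0.03  0.75 -0.14]
```

Call:
{"name": "send_rows", "arguments": {
  "series": [
    {"ax": 0,"ay": 0,"az": 0,"tx": 0,"ty": 0,"tz": -0.7,"grip": 0},
    {"ax": 0,"ay": 0,"az": 0,"tx": 0,"ty": 0,"tz": -1.6,"grip": 0},
    {"ax": 0,"ay": 0,"az": 0,"tx": 0,"ty": 0,"tz": -2.5,"grip": 0},
    {"ax": 0,"ay": 0,"az": 0,"tx": 0,"ty": 0,"tz": -3.4,"grip": 0},
    {"ax": 0,"ay": 0,"az": 0,"tx": 0,"ty": 0,"tz": -4.2,"grip": 0},
    {"ax": 0,"ay": 0,"az": 0,"tx": 0,"ty": 0,"tz": -5,"grip": 0},
    {"ax": 0,"ay": 0,"az": 0,"tx": 0,"ty": 0,"tz": -5.5,"grip": 0},
    {"ax": 0,"ay": 0,"az": 0,"tx": 0,"ty": 0,"tz": -5.5,"grip": 0}
  ]
}}

```text
clock: 15.1
position: [0.5134, 0.0553, 0.1525]
eef_rot: [0.002, 0.695, 0.719, 0.002]
ft_force: [0.8, -0.6, -2.8]
width: 0.0095
```

```bash
python3 - <<'E'
from h import *
st();delta([.585,-.21,.145],.024)
p,d=snap('wrist','w4.png')
E
```

```text
t 15.1 p [0.5134 0.0553 0.1525] f [ 0.8 -0.6 -2.8] w 0.0095 yawy 0.034 z [ 0.006  0.    -1.   ] q [-0.25  0.31  0.06  1.95 -0.02  0.87 -0.15]
t cm [-26.76   6.25   0.78]
  rv [ 0.006 -0.     0.01 ]
  rv [ 0.     0.009 -3.131]
```

View pics/w4.png

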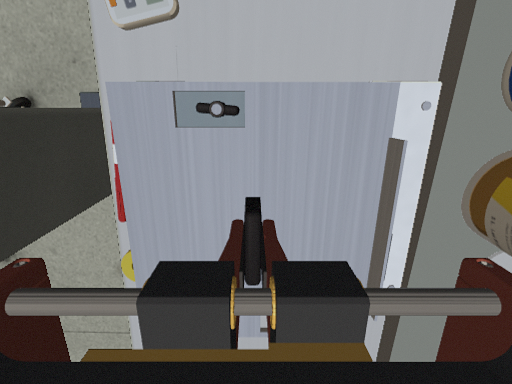

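Call:
{"name": "send_rows", "arguments": {
  "series": [
    {"ax": 0,"ay": 0,"az": 0,"tx": -1.5,"ty": 0.3,"tz": 0,"grip": 0},
    {"ax": 0,"ay": 0,"az": 0,"tx": -4.5,"ty": 1,"tz": 0,"grip": 0},
    {"ax": 0,"ay": 0,"az": 0,"tx": -8,"ty": 2,"tz": 0,"grip": 0},
    {"ax": 0,"ay": 0,"az": 0,"tx": -11.5,"ty": 3,"tz": 0,"grip": 0},
    {"ax": 0,"ay": 0,"az": 0,"tx": -15,"ty": 4,"tz": 0,"grip": 0},
    {"ax": 0,"ay": 0,"az": 0,"tx": -18.5,"ty": 5,"tz": 0,"grip": 0},
    {"ax": 0,"ay": 0,"az": 0,"tx": -22,"ty": 6,"tz": 0,"grip": 0},
    {"ax": 0,"ay": 0,"az": 0,"tx": -24.5,"ty": 6.2,"tz": 0,"grip": 0}
  ]
}}

```text
clock: 15.82
position: [0.584, -0.1911, 0.1513]
eef_rot: [0.002, 0.696, 0.718, 0.001]
ft_force: [0.3, -0.1, -3.4]
width: 0.0095
```

```bash
python3 - <<'E'
from h import *
st();delta([.585,-.21,.027],.024)
p,d=snap('top','t5.png');C=cloud('top',d)
E
```

```text
t 15.82 p [ 0.584  -0.1911  0.1513] f [ 0.3 -0.1 -3.4] w 0.0095 yawy 0.032 z [ 0.005 -0.001 -1.   ] q [ 0.13  0.47  0.14  1.72 -0.08  0.96  0.34]
t cm [-1.870e+00 -1.000e-02  1.243e+01]
  rv [0.005 0.001 0.008]
  rv [-2.000e-03  7.000e-03 -3.133e+00]
```

View pics/t5.png

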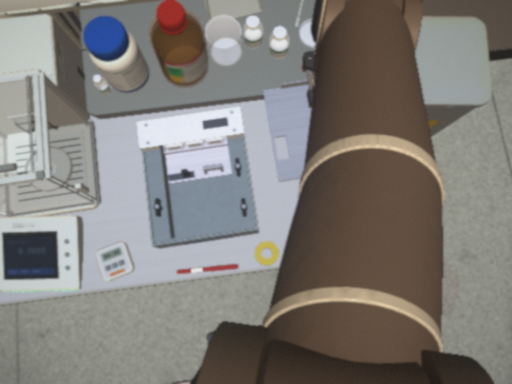

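Call:
{"name": "send_rows", "arguments": {
  "series": [
    {"ax": 0,"ay": 0,"az": 0,"tx": -1,"ty": 0,"tz": 1.5,"grip": 0},
    {"ax": 0,"ay": 0,"az": 0,"tx": -1.9,"ty": 0,"tz": 3.5,"grip": 0},
    {"ax": 0,"ay": 0,"az": 0,"tx": -1.9,"ty": 0,"tz": 6,"grip": 0},
    {"ax": 0,"ay": 0,"az": 0,"tx": -1.9,"ty": 0,"tz": 8.5,"grip": 0},
    {"ax": 0,"ay": 0,"az": 0,"tx": -1.9,"ty": 0,"tz": 10.5,"grip": 0},
    {"ax": 0,"ay": 0,"az": 0,"tx": -1.9,"ty": 0,"tz": 11.6,"grip": 0},
    {"ax": 0,"ay": 0,"az": 0,"tx": -1.9,"ty": 0,"tz": 12,"grip": 0},
    {"ax": 0,"ay": 0,"az": 0,"tx": -1.9,"ty": 0,"tz": 12.3,"grip": 0}
  ]
}}

```text
clock: 16.53
position: [0.5839, -0.2163, 0.0279]
eef_rot: [0.003, 0.697, 0.717, -0.0]
ft_force: [-0.2, -0.2, -3.7]
width: 0.0096
```

```bash
python3 - <<'E'
from h import *
st()
E
```

```text
t 16.53 p [ 0.5839 -0.2163  0.0279] f [-0.2 -0.2 -3.7] w 0.0096 yawy 0.027 z [ 0.003 -0.005 -1.   ] q [ 0.19  0.63  0.12  1.78 -0.1   0.73  0.39]
```

Call:
{"name": "send_rows", "arguments": {
  "series": [
    {"ax": 0,"ay": 0,"az": 0,"tx": 0,"ty": 0,"tz": 0.2,"grip": 0},
    {"ax": 0,"ay": 0,"az": 0,"tx": 0,"ty": 0,"tz": 0.4,"grip": 0},
    {"ax": 0,"ay": 0,"az": 0,"tx": 0,"ty": 0,"tz": 0.6,"grip": 0},
    {"ax": 0,"ay": 0,"az": 0,"tx": 0,"ty": 0,"tz": 0.65,"grip": 0},
    {"ax": 0,"ay": 0,"az": 0,"tx": 0,"ty": 0,"tz": 0.65,"grip": 4},
    {"ax": 0,"ay": 0,"az": 0,"tx": 0,"ty": 0,"tz": 0.65,"grip": 4},
    {"ax": 0,"ay": 0,"az": 0,"tx": 0,"ty": 0,"tz": 0.65,"grip": 4},
    {"ax": 0,"ay": 0,"az": 0,"tx": 0,"ty": 0,"tz": 0.4,"grip": 4}
  ]
}}

```text
clock: 17.2
position: [0.5839, -0.2163, 0.024]
eef_rot: [0.003, 0.697, 0.717, -0.0]
ft_force: [-0.6, -0.8, -0.6]
width: 0.0329
```

Call:
{"name": "send_rows", "arguments": {
  "series": [
    {"ax": 0,"ay": 0,"az": 0,"tx": 0,"ty": 0,"tz": -2,"grip": 4},
    {"ax": 0,"ay": 0,"az": 0,"tx": 0,"ty": 0,"tz": -5,"grip": 4},
    {"ax": 0,"ay": 0,"az": 0,"tx": 0,"ty": 0,"tz": -9,"grip": 4},
    {"ax": 0,"ay": 0,"az": 0,"tx": 1,"ty": 0,"tz": -12,"grip": 4},
    {"ax": 0,"ay": 0,"az": 0,"tx": 4,"ty": 0,"tz": -14,"grip": 4},
    {"ax": 0,"ay": 0,"az": 0,"tx": 7,"ty": -1,"tz": -16,"grip": 4},
    {"ax": 0,"ay": 0,"az": 0,"tx": 10,"ty": -2,"tz": -17,"grip": 4},
    {"ax": 0,"ay": 0,"az": 0,"tx": 12,"ty": -2,"tz": -17,"grip": 4}
  ]
}}

```text
clock: 17.87
position: [0.56, -0.0936, 0.1966]
eef_rot: [0.004, 0.697, 0.717, 0.001]
ft_force: [0.2, 0.3, -0.3]
width: 0.0402
```

```bash
python3 - <<'E'
from h import *
st()
p,d=snap('wrist','w6.png')
p,d=snap('scene','s6.png')
for c in('wrist','scene'):
  for l in('pull_bar','lock_top','bottle_1','cover'):
    print(c,l,[(np.round(o['xyz'],4).tolist(),round(o['confidence'],2)) for o in look_for(c,l)])
E
```

```text
t 17.87 p [ 0.56   -0.0936  0.1966] f [ 0.2  0.3 -0.3] w 0.0402 yawy 0.029 z [ 0.008 -0.004 -1.   ] q [-0.02  0.34  0.13  1.79 -0.05  1.    0.15]
wrist pull_bar [([0.576, 0.0452, 0.0174], 0.67)]
wrist lock_top [([0.5524, 0.0798, 0.0484], 0.79), ([0.5406, -0.0276, 0.095], 0.17)]
wrist bottle_1 [([0.6107, 0.0858, 0.0381], 0.66), ([0.6092, 0.0089, 0.0366], 0.62), ([0.6104, 0.0579, 0.0398], 0.56)]
wrist cover [([0.5796, -0.1717, 0.0044], 0.8), ([0.5835, 0.0444, 0.0144], 0.62)]
scene pull_bar [([0.5515, 0.0801, 0.0244], 0.89)]
scene lock_top [([0.551, 0.079, 0.0388], 0.46)]
scene bottle_1 [([0.6129, 0.0541, 0.0557], 0.68), ([0.6086, 0.0927, 0.0513], 0.43)]
scene cover [([0.5786, -0.2257, 0.0095], 0.83), ([0.5384, -0.0274, 0.0763], 0.66)]
```

View pics/w6.png

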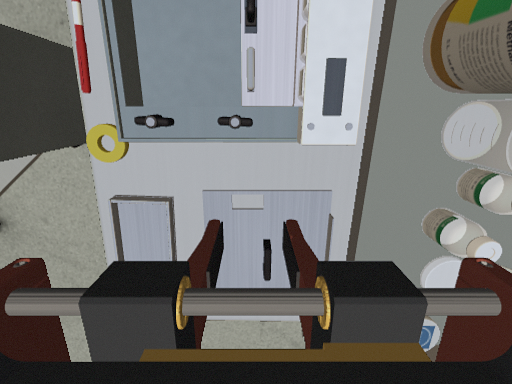

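View pics/s6.png

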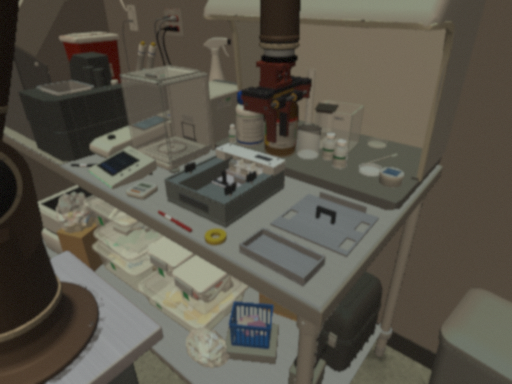

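```bash
python3 - <<'E'
from h import *
p,d=snap('wrist');C=cloud('wrist',d)
m=(abs(C[...,0]-.555)<.02)&(abs(C[...,1]-.0256)<.04)&(C[...,2]>.05)&(C[...,2]<.065)
print(m.sum(),C[m].mean(0),cv2.minAreaRect(C[m][:,:2].astype(np.float32)*1000))
m=(abs(C[...,0]-.555)<.02)&(abs(C[...,1]-.0816)<.02)&(C[...,2]>.05)&(C[...,2]<.065)
print(m.sum(),C[m].mean(0),C[m].min(0),C[m].max(0))
st();delta([.5545,.0256,.12],.024)
delta([.5545,.0256,.046],.024)
E
```

```text
452 [0.55593713 0.01558051 0.05793261] ((554.5078735351562, 15.488066673278809), (39.05316162109375, 59.05036544799805), 1.4483400583267212)
74 [0.55477256 0.07661947 0.05588835] [0.55130341 0.0736515  0.05003172] [0.55808279 0.08026386 0.05943472]
t 18.42 p [ 0.56   -0.097   0.1931] f [ 1.  -0.6  0.3] w 0.0399 yawy 0.026 z [ 0.003 -0.005 -1.   ] q [-0.02  0.35  0.13  1.79 -0.05  1.    0.15]
t cm [12.31 -0.25  7.25]
  rv [0.003 0.005 0.002]
  rv [-0.008  0.005 -3.14 ]
t cm [12.34 -0.27 14.65]
  rv [0.003 0.005 0.002]
  rv [-0.008  0.005 -3.14 ]
```

Call:
{"name": "send_rows", "arguments": {
  "series": [
    {"ax": 0,"ay": 0,"az": 0,"tx": 3,"ty": 0,"tz": 0,"grip": 4},
    {"ax": 0,"ay": 0,"az": 0,"tx": 6,"ty": 0,"tz": 2,"grip": 4},
    {"ax": 0,"ay": 0,"az": 0,"tx": 9,"ty": 0,"tz": 4,"grip": 4},
    {"ax": 0,"ay": 0,"az": 0,"tx": 11.5,"ty": -0.2,"tz": 6,"grip": 4},
    {"ax": 0,"ay": 0,"az": 0,"tx": 12.3,"ty": -0.3,"tz": 8,"grip": 4},
    {"ax": 0,"ay": 0,"az": 0,"tx": 12.3,"ty": -0.3,"tz": 10.5,"grip": 4},
    {"ax": 0,"ay": 0,"az": 0,"tx": 12.3,"ty": -0.3,"tz": 11,"grip": 4},
    {"ax": 0,"ay": 0,"az": 0,"tx": 12.3,"ty": -0.3,"tz": 11,"grip": 4}
  ]
}}

```text
clock: 19.08
position: [0.5529, 0.0247, 0.0809]
eef_rot: [0.002, 0.698, 0.716, -0.002]
ft_force: [0.1, -1.0, 0.1]
width: 0.04
```

```bash
python3 - <<'E'
from h import *
p,d=snap('wrist','w7.png');C=cloud('wrist',d)
st();delta([.5545,.0256,.046],.024)
E
```

```text
t 19.13 p [0.554  0.0245 0.0823] f [-0.2  0.   0.2] w 0.0397 yawy 0.025 z [ 0.002 -0.005 -1.   ] q [-0.19  0.47  0.07  1.92 -0.04  0.76 -0.07]
t cm [0.13 0.05 3.63]
  rv [0.002 0.005 0.001]
  rv [-9.000e-03  2.000e-03 -3.141e+00]
```

View pics/w7.png

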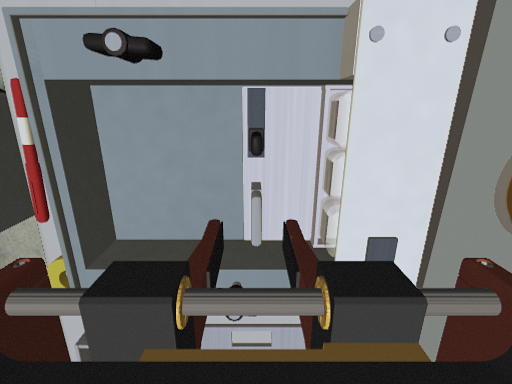

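Call:
{"name": "send_rows", "arguments": {
  "series": [
    {"ax": 0,"ay": 0,"az": 0,"tx": 0.1,"ty": 0,"tz": 1.2,"grip": 4},
    {"ax": 0,"ay": 0,"az": 0,"tx": 0.1,"ty": 0,"tz": 2.4,"grip": 4},
    {"ax": 0,"ay": 0,"az": 0,"tx": 0.1,"ty": 0,"tz": 3.4,"grip": 4},
    {"ax": 0,"ay": 0,"az": 0,"tx": 0.1,"ty": 0,"tz": 3.6,"grip": 2},
    {"ax": 0,"ay": 0,"az": 0,"tx": 0.1,"ty": 0,"tz": 3.6,"grip": 0},
    {"ax": 0,"ay": 0,"az": 0,"tx": 0.1,"ty": 0,"tz": 3.6,"grip": 0},
    {"ax": 0,"ay": 0,"az": 0,"tx": 0.1,"ty": 0,"tz": 3.6,"grip": 0},
    {"ax": 0,"ay": 0,"az": 0,"tx": 0.1,"ty": 0,"tz": 3.6,"grip": 0}
  ],
  "force": 30
}}

```text
clock: 19.8
position: [0.5544, 0.0253, 0.0467]
eef_rot: [0.003, 0.698, 0.716, -0.001]
ft_force: [0.5, -0.8, 0.6]
width: 0.0097
```

Call:
{"name": "send_rows", "arguments": {
  "series": [
    {"ax": 0,"ay": 0,"az": 0,"tx": 0,"ty": 0,"tz": 0,"grip": 0},
    {"ax": 0,"ay": 0,"az": 0,"tx": 0,"ty": 0,"tz": 0,"grip": 0},
    {"ax": 0,"ay": 0,"az": 0,"tx": 0,"ty": -0.2,"tz": 0,"grip": 0},
    {"ax": 0,"ay": 0,"az": 0,"tx": 0,"ty": -0.4,"tz": 0,"grip": 0},
    {"ax": 0,"ay": 0,"az": 0,"tx": 0,"ty": -0.6,"tz": 0,"grip": 0},
    {"ax": 0,"ay": 0,"az": 0,"tx": 0,"ty": -0.7,"tz": 0,"grip": 0},
    {"ax": 0,"ay": 0,"az": 0,"tx": 0,"ty": -0.7,"tz": 0,"grip": 0},
    {"ax": 0,"ay": 0,"az": 0,"tx": 0,"ty": -0.7,"tz": 0,"grip": 0}
  ]
}}

```text
clock: 20.47
position: [0.552, 0.0253, 0.0469]
eef_rot: [0.006, 0.698, 0.716, 0.002]
ft_force: [18.0, 0.1, -19.8]
width: 0.0079
```

```bash
python3 - <<'E'
from h import *
st()
E
```

```text
t 20.47 p [0.552  0.0253 0.0469] f [ 18.    0.1 -19.8] w 0.0079 yawy 0.025 z [ 0.012 -0.005 -1.   ] q [-0.19  0.51  0.07  1.95 -0.04  0.67 -0.07]
```

Call:
{"name": "send_rows", "arguments": {
  "series": [
    {"ax": 0,"ay": 0,"az": 0,"tx": 0,"ty": 0.2,"tz": 0,"grip": 0},
    {"ax": 0,"ay": 0,"az": 0,"tx": 0,"ty": 0.4,"tz": 0,"grip": 0},
    {"ax": 0,"ay": 0,"az": 0,"tx": 0,"ty": 0.6,"tz": 0,"grip": 0},
    {"ax": 0,"ay": 0,"az": 0,"tx": 0,"ty": 0.6,"tz": 0,"grip": 0},
    {"ax": 0,"ay": 0,"az": 0,"tx": 0,"ty": 0.6,"tz": 0,"grip": 0},
    {"ax": 0,"ay": 0,"az": 0,"tx": 0,"ty": 0.5,"tz": 0,"grip": 0},
    {"ax": 0,"ay": 0,"az": 0,"tx": 0,"ty": 0.5,"tz": 0,"grip": 0},
    {"ax": 0,"ay": 0,"az": 0,"tx": 0,"ty": 0.4,"tz": 0,"grip": 0}
  ]
}}

```text
clock: 21.13
position: [0.5555, 0.0253, 0.0468]
eef_rot: [0.006, 0.698, 0.716, 0.002]
ft_force: [-0.7, -0.5, -2.9]
width: 0.008
```

```bash
python3 - <<'E'
from h import *
st()
E
```

```text
t 21.13 p [0.5555 0.0253 0.0468] f [-0.7 -0.5 -2.9] w 0.008 yawy 0.025 z [ 0.011 -0.005 -1.   ] q [-0.19  0.52  0.07  1.94 -0.04  0.67 -0.07]
```

Call:
{"name": "send_rows", "arguments": {
  "series": [
    {"ax": 0,"ay": 0,"az": 0,"tx": 0,"ty": 0.2,"tz": 0,"grip": 0},
    {"ax": 0,"ay": 0,"az": 0,"tx": 0,"ty": 0.4,"tz": 0,"grip": 0},
    {"ax": 0,"ay": 0,"az": 0,"tx": 0,"ty": 0.4,"tz": 0,"grip": 0},
    {"ax": 0,"ay": 0,"az": 0,"tx": 0,"ty": 0.4,"tz": 0,"grip": 4},
    {"ax": 0,"ay": 0,"az": 0,"tx": 0,"ty": 0.1,"tz": 0,"grip": 4},
    {"ax": 0,"ay": 0,"az": 0,"tx": 0,"ty": 0,"tz": 0,"grip": 4},
    {"ax": 0,"ay": 0,"az": 0,"tx": 0,"ty": 0,"tz": 0,"grip": 4},
    {"ax": 0,"ay": 0,"az": 0,"tx": 0,"ty": 0,"tz": -2.5,"grip": 4}
  ]
}}

```text
clock: 21.8
position: [0.5532, 0.0253, 0.0687]
eef_rot: [0.004, 0.698, 0.716, -0.0]
ft_force: [-0.4, 0.0, 0.6]
width: 0.0376
```

```bash
python3 - <<'E'
from h import *
st();delta([.5545,.081,.085],.024);delta([.5545,.081,.046],.024)
p,d=snap('wrist','w8.png')
E
```

```text
t 21.8 p [0.5532 0.0253 0.0687] f [-0.4  0.   0.6] w 0.0376 yawy 0.025 z [ 0.006 -0.006 -1.   ] q [-0.19  0.48  0.07  1.93 -0.04  0.72 -0.07]
t cm [ 5.55  0.28 -1.66]
  rv [0.005 0.006 0.001]
  rv [-0.009  0.008 -3.14 ]
t cm [5.57 0.26 2.24]
  rv [0.005 0.006 0.001]
  rv [-0.009  0.008 -3.14 ]
```

View pics/w8.png

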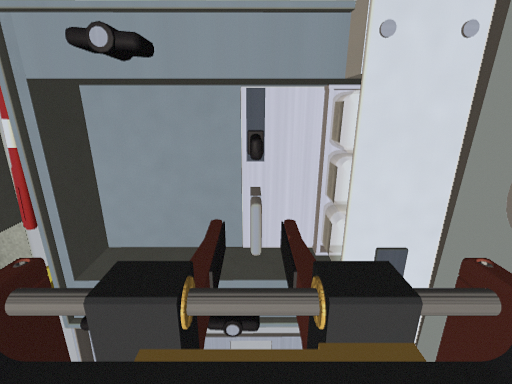

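Call:
{"name": "send_rows", "arguments": {
  "series": [
    {"ax": 0,"ay": 0,"az": 0,"tx": 0,"ty": 0.1,"tz": -1.7,"grip": 4},
    {"ax": 0.005,"ay": 0.005,"az": 0,"tx": 3,"ty": 0.2,"tz": -1.7,"grip": 4},
    {"ax": 0.005,"ay": 0.005,"az": 0,"tx": 5.5,"ty": 0.2,"tz": -1.7,"grip": 4},
    {"ax": 0.005,"ay": 0.005,"az": 0,"tx": 5.6,"ty": 0.2,"tz": -1.5,"grip": 4},
    {"ax": 0.005,"ay": 0.005,"az": 0,"tx": 5.6,"ty": 0.2,"tz": 1,"grip": 4},
    {"ax": 0.005,"ay": 0.005,"az": 0,"tx": 5.6,"ty": 0.2,"tz": 2.2,"grip": 4},
    {"ax": 0.005,"ay": 0.005,"az": 0,"tx": 5.6,"ty": 0.2,"tz": 2.3,"grip": 0},
    {"ax": 0.005,"ay": 0.005,"az": 0,"tx": 5.6,"ty": 0.2,"tz": 2.3,"grip": 0}
  ]
}}

```text
clock: 22.52
position: [0.5571, 0.0808, 0.0511]
eef_rot: [0.002, 0.699, 0.716, 0.002]
ft_force: [0.0, 0.4, -0.3]
width: 0.03
```

Call:
{"name": "send_rows", "arguments": {
  "series": [
    {"ax": 0,"ay": 0,"az": 0,"tx": 0,"ty": 0,"tz": 0,"grip": 0},
    {"ax": 0,"ay": 0,"az": 0,"tx": 0,"ty": 0,"tz": 0,"grip": 0},
    {"ax": 0,"ay": 0,"az": 0,"tx": 0,"ty": 0,"tz": 0,"grip": 0},
    {"ax": 0,"ay": 0,"az": 0,"tx": 0,"ty": 0,"tz": 0,"grip": 0},
    {"ax": 0,"ay": 0,"az": 0,"tx": 0,"ty": 0,"tz": 0,"grip": 0},
    {"ax": 0,"ay": 0,"az": 0,"tx": 0.6,"ty": 0,"tz": 0,"grip": 0},
    {"ax": 0,"ay": 0,"az": 0,"tx": 1.2,"ty": 0,"tz": 0,"grip": 0},
    {"ax": 0,"ay": 0,"az": 0,"tx": 1.8,"ty": 0,"tz": 0,"grip": 0}
  ]
}}

```text
clock: 23.18
position: [0.5539, 0.098, 0.0514]
eef_rot: [0.001, 0.699, 0.715, -0.0]
ft_force: [-9.4, -2.2, 8.2]
width: 0.0079
```

```bash
python3 - <<'E'
from h import *
st()
E
```

```text
t 23.18 p [0.5539 0.098  0.0514] f [-9.4 -2.2  8.2] w 0.0079 yawy 0.023 z [ 0.001 -0.002 -1.   ] q [-0.31  0.52  0.06  1.92 -0.04  0.7  -0.2 ]
```

Call:
{"name": "send_rows", "arguments": {
  "series": [
    {"ax": 0,"ay": 0,"az": 0,"tx": 0.4,"ty": 0,"tz": 0,"grip": 0},
    {"ax": 0,"ay": 0,"az": 0,"tx": 0.7,"ty": 0,"tz": 0,"grip": 0},
    {"ax": 0,"ay": 0,"az": 0,"tx": 1,"ty": 0,"tz": 0,"grip": 0},
    {"ax": 0,"ay": 0,"az": 0,"tx": 1.1,"ty": 0,"tz": 0,"grip": 0},
    {"ax": 0,"ay": 0,"az": 0,"tx": 1.1,"ty": 0,"tz": 0,"grip": 0},
    {"ax": 0,"ay": 0,"az": 0,"tx": 1.1,"ty": 0,"tz": 0,"grip": 0},
    {"ax": 0,"ay": 0,"az": 0,"tx": 1.1,"ty": 0,"tz": 0,"grip": 0},
    {"ax": 0,"ay": 0,"az": 0,"tx": 1.1,"ty": 0,"tz": 0,"grip": 0}
  ]
}}

```text
clock: 23.85
position: [0.5535, 0.1047, 0.0515]
eef_rot: [0.002, 0.7, 0.714, -0.002]
ft_force: [-2.1, -10.5, 1.1]
width: 0.0081
```

```bash
python3 - <<'E'
from h import *
st()
E
```

```text
t 23.85 p [0.5535 0.1047 0.0515] f [ -2.1 -10.5   1.1] w 0.0081 yawy 0.02 z [ 0.    -0.006 -1.   ] q [-0.32  0.52  0.06  1.91 -0.04  0.71 -0.22]
```

Call:
{"name": "send_rows", "arguments": {
  "series": [
    {"ax": 0,"ay": 0,"az": 0,"tx": 0,"ty": 0,"tz": 0,"grip": 4},
    {"ax": 0,"ay": 0,"az": 0,"tx": 0,"ty": 0,"tz": 0,"grip": 4},
    {"ax": 0,"ay": 0,"az": 0,"tx": 0,"ty": 0.1,"tz": 0,"grip": 4},
    {"ax": 0,"ay": 0,"az": 0,"tx": 0,"ty": 0.1,"tz": -2,"grip": 4},
    {"ax": 0,"ay": 0,"az": 0,"tx": -1,"ty": 0.1,"tz": -3.4,"grip": 4},
    {"ax": 0,"ay": 0,"az": 0,"tx": -4,"ty": 0.1,"tz": -3.4,"grip": 4},
    {"ax": 0,"ay": 0,"az": 0,"tx": -7.5,"ty": 0.1,"tz": -3.4,"grip": 4},
    {"ax": 0,"ay": 0,"az": 0,"tx": -7.8,"ty": 0.1,"tz": -3.4,"grip": 4}
  ]
}}

```text
clock: 24.52
position: [0.5568, 0.0207, 0.0867]
eef_rot: [0.004, 0.702, 0.712, -0.002]
ft_force: [0.9, -1.3, -0.2]
width: 0.0402
```

```bash
python3 - <<'E'
from h import *
st();delta([.5545,.0256,.046],.024)
p,d=snap('wrist','w9.png')
E
```

```text
t 24.52 p [0.5568 0.0207 0.0867] f [ 0.9 -1.3 -0.2] w 0.0402 yawy 0.015 z [ 0.002 -0.009 -1.   ] q [-0.19  0.46  0.08  1.91 -0.04  0.77 -0.08]
t cm [ 0.53 -0.23  4.07]
  rv [ 0.002  0.009 -0.009]
  rv [ 1.400e-02 -3.000e-03  3.132e+00]
```

View pics/w9.png

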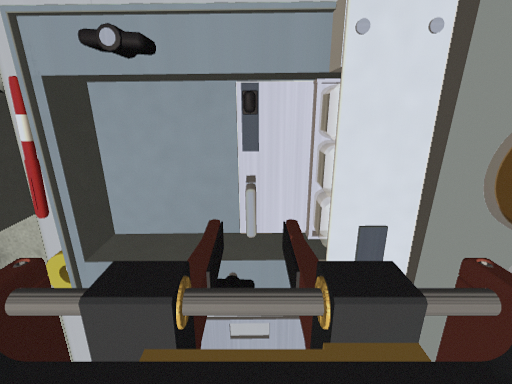

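The tab is now at the left end of its slot (250,100), with three bottles visible at the chamber mouth. Next I grip the pull bar again.

Call:
{"name": "send_rows", "arguments": {
  "series": [
    {"ax": 0,"ay": 0.009,"az": 0,"tx": 0.5,"ty": -0.2,"tz": 1.2,"grip": 4},
    {"ax": 0,"ay": 0.009,"az": 0,"tx": 0.5,"ty": -0.2,"tz": 2.5,"grip": 4},
    {"ax": 0,"ay": 0.009,"az": 0,"tx": 0.5,"ty": -0.2,"tz": 3.8,"grip": 4},
    {"ax": 0,"ay": 0.009,"az": 0,"tx": 0.5,"ty": -0.2,"tz": 4.1,"grip": 2},
    {"ax": 0,"ay": 0.009,"az": 0,"tx": 0.5,"ty": -0.2,"tz": 4.1,"grip": 0},
    {"ax": 0,"ay": 0.009,"az": 0,"tx": 0.5,"ty": -0.2,"tz": 4.1,"grip": 0},
    {"ax": 0,"ay": 0.009,"az": 0,"tx": 0.5,"ty": -0.2,"tz": 4.1,"grip": 0},
    {"ax": 0,"ay": 0.009,"az": 0,"tx": 0.5,"ty": -0.2,"tz": 4.1,"grip": 0}
  ]
}}

```text
clock: 25.23
position: [0.5553, 0.0279, 0.0462]
eef_rot: [0.0, 0.702, 0.712, 0.002]
ft_force: [-0.1, 0.0, -0.3]
width: 0.0102
```

Call:
{"name": "send_rows", "arguments": {
  "series": [
    {"ax": 0,"ay": 0,"az": 0,"tx": 0,"ty": 0,"tz": 0,"grip": 0},
    {"ax": 0,"ay": 0,"az": 0,"tx": 0,"ty": 0,"tz": 0,"grip": 0},
    {"ax": 0,"ay": 0,"az": 0,"tx": 0,"ty": -0.2,"tz": 0,"grip": 0},
    {"ax": 0,"ay": 0,"az": 0,"tx": 0,"ty": -0.5,"tz": 0,"grip": 0},
    {"ax": 0,"ay": 0,"az": 0,"tx": 0,"ty": -0.8,"tz": 0,"grip": 0},
    {"ax": 0,"ay": 0,"az": 0,"tx": 0,"ty": -1.1,"tz": 0,"grip": 0},
    {"ax": 0,"ay": 0,"az": 0,"tx": 0,"ty": -1.1,"tz": 0,"grip": 0},
    {"ax": 0,"ay": 0,"az": 0,"tx": 0,"ty": -1.1,"tz": 0,"grip": 0}
  ]
}}

```text
clock: 25.9
position: [0.5435, 0.0276, 0.0463]
eef_rot: [-0.0, 0.702, 0.712, 0.001]
ft_force: [-1.5, -0.8, -0.0]
width: 0.0077
```

```bash
python3 - <<'E'
from h import *
st();
E
```

```text
t 25.9 p [0.5435 0.0276 0.0463] f [-1.5 -0.8 -0. ] w 0.0077 yawy 0.015 z [ 0.002  0.002 -1.   ] q [-0.19  0.51  0.07  1.96 -0.05  0.67 -0.07]
```

Call:
{"name": "send_rows", "arguments": {
  "series": [
    {"ax": 0,"ay": 0,"az": 0,"tx": 0,"ty": -0.7,"tz": 0,"grip": 0},
    {"ax": 0,"ay": 0,"az": 0,"tx": 0,"ty": -1.6,"tz": 0,"grip": 0},
    {"ax": 0,"ay": 0,"az": 0,"tx": 0,"ty": -2.6,"tz": 0,"grip": 0},
    {"ax": 0,"ay": 0,"az": 0,"tx": -0.05,"ty": -3.6,"tz": 0,"grip": 0},
    {"ax": 0,"ay": 0,"az": 0,"tx": -0.05,"ty": -4.6,"tz": 0,"grip": 0},
    {"ax": 0,"ay": 0,"az": 0,"tx": -0.05,"ty": -5.5,"tz": 0,"grip": 0},
    {"ax": 0,"ay": 0,"az": 0,"tx": -0.05,"ty": -6.3,"tz": 0,"grip": 0},
    {"ax": 0,"ay": 0,"az": 0,"tx": -0.05,"ty": -6.8,"tz": 0,"grip": 0}
  ]
}}

```text
clock: 26.57
position: [0.4741, 0.0258, 0.0463]
eef_rot: [-0.0, 0.702, 0.712, 0.001]
ft_force: [2.4, -1.1, -4.5]
width: 0.0078
```

Call:
{"name": "send_rows", "arguments": {
  "series": [
    {"ax": 0,"ay": 0,"az": 0,"tx": 0,"ty": -0.4,"tz": 0,"grip": 0},
    {"ax": 0,"ay": 0,"az": 0,"tx": 0,"ty": -0.8,"tz": 0,"grip": 0},
    {"ax": 0,"ay": 0,"az": 0,"tx": 0,"ty": -1.1,"tz": 0,"grip": 0},
    {"ax": 0,"ay": 0,"az": 0,"tx": 0,"ty": -1.3,"tz": 0,"grip": 0},
    {"ax": 0,"ay": 0,"az": 0,"tx": 0,"ty": -1.5,"tz": 0,"grip": 0},
    {"ax": 0,"ay": 0,"az": 0,"tx": 0,"ty": -1.5,"tz": 0,"grip": 0},
    {"ax": 0,"ay": 0,"az": 0,"tx": 0,"ty": -1.5,"tz": 0,"grip": 0},
    {"ax": 0,"ay": 0,"az": 0,"tx": 0,"ty": -1.5,"tz": 0,"grip": 0}
  ]
}}

```text
clock: 27.23
position: [0.4672, 0.0257, 0.0465]
eef_rot: [0.005, 0.702, 0.712, 0.006]
ft_force: [29.0, -3.8, -37.3]
width: 0.0082
```

```bash
python3 - <<'E'
from h import *
st();
E
```

```text
t 27.23 p [0.4672 0.0257 0.0465] f [ 29.   -3.8 -37.3] w 0.0082 yawy 0.014 z [ 0.016  0.002 -1.   ] q [-0.21  0.4   0.06  2.16 -0.05  0.57 -0.1 ]
```

Call:
{"name": "send_rows", "arguments": {
  "series": [
    {"ax": 0,"ay": 0,"az": 0,"tx": 0,"ty": 0,"tz": 0,"grip": 4},
    {"ax": 0,"ay": 0,"az": 0,"tx": 0,"ty": 0,"tz": 0,"grip": 4},
    {"ax": 0,"ay": 0,"az": 0,"tx": 0,"ty": 0.2,"tz": 0,"grip": 4},
    {"ax": 0,"ay": 0,"az": 0,"tx": 0,"ty": 0,"tz": -2,"grip": 4},
    {"ax": 0,"ay": 0,"az": 0,"tx": 0,"ty": 0,"tz": -5.5,"grip": 4},
    {"ax": 0,"ay": 0,"az": 0,"tx": 0,"ty": 0,"tz": -9,"grip": 4},
    {"ax": 0,"ay": 0,"az": 0,"tx": -3.5,"ty": 0,"tz": -12,"grip": 4},
    {"ax": 0,"ay": 0,"az": 0,"tx": -7,"ty": 0,"tz": -14,"grip": 5.5}
  ]
}}

```text
clock: 27.9
position: [0.466, -0.0403, 0.1875]
eef_rot: [0.005, 0.7, 0.714, 0.008]
ft_force: [0.4, -1.4, 0.2]
width: 0.0437
```

```bash
python3 - <<'E'
from h import *
st()
p,d=snap('wrist','w10.png');C=cloud('wrist',d)
for n,y in(('r',.0135),('m',.0555),('l',.0975)):
    m=(abs(C[...,0]-.541)<.02)&(abs(C[...,1]-y)<.02)&(C[...,2]>.075)&(C[...,2]<.09)
    if m.sum()>10: print(n,m.sum(),C[m].mean(0),cv2.minEnclosingCircle(C[m][:,:2].astype(np.float32)*1000))
print([(np.round(o['xyz'],4).tolist(),round(o['confidence'],2)) for o in look_for('wrist','bottle_1')])
E
```

```text
t 27.9 p [ 0.466  -0.0403  0.1875] f [ 0.4 -1.4  0.2] w 0.0437 yawy 0.02 z [ 0.018  0.004 -1.   ] q [-0.12  0.18  0.12  2.04 -0.03  0.91  0.04]
r 646 [0.54462269 0.00625862 0.08315971] ((545.0266723632812, 12.959395408630371), 21.71256446838379)
m 744 [0.54404201 0.04863675 0.08306587] ((544.7874755859375, 54.93276596069336), 21.748048782348633)
l 768 [0.54355967 0.08761004 0.08305827] ((544.6366577148438, 86.27185821533203), 14.152565956115723)
[([0.5343, 0.0554, 0.0616], 0.97), ([0.5363, 0.014, 0.0569], 0.64), ([0.5339, 0.096, 0.0633], 0.63), ([0.5742, -0.1497, 0.0076], 0.19)]
```

View pics/w10.png

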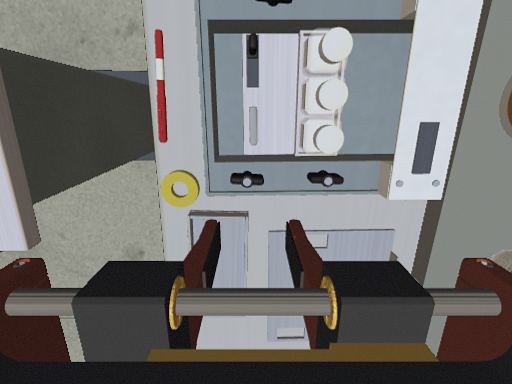

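```bash
python3 - <<'E'
from h import *
st();delta([.542,.0135,.125],.024);delta([.542,.0135,.052],.024)
E
```

```text
t 28.0 p [ 0.4671 -0.0468  0.1886] f [ 1.6 -0.6 -0.9] w 0.0512 yawy 0.008 z [ 0.022  0.001 -1.   ] q [-0.12  0.18  0.13  2.04 -0.03  0.91  0.04]
t cm [5.97 7.4  6.53]
  rv [ 0.022 -0.001 -0.016]
  rv [-1.000e-03 -3.400e-02  3.125e+00]
t cm [ 5.96  7.24 13.83]
  rv [ 0.022 -0.001 -0.016]
  rv [-1.000e-03 -3.400e-02  3.125e+00]
```

Call:
{"name": "send_rows", "arguments": {
  "series": [
    {"ax": 0.02,"ay": 0,"az": -0.016,"tx": 2,"ty": 2.5,"tz": 1,"grip": 5.8},
    {"ax": 0.022,"ay": 0,"az": -0.016,"tx": 4,"ty": 5,"tz": 3,"grip": 5.8},
    {"ax": 0.022,"ay": 0,"az": -0.016,"tx": 6,"ty": 7.4,"tz": 5,"grip": 5.8},
    {"ax": 0.022,"ay": 0,"az": -0.016,"tx": 6,"ty": 7.4,"tz": 6,"grip": 5.8},
    {"ax": 0.022,"ay": 0,"az": -0.016,"tx": 6,"ty": 7.4,"tz": 6,"grip": 5.8},
    {"ax": 0.022,"ay": 0,"az": -0.016,"tx": 6,"ty": 7.4,"tz": 6,"grip": 5.8},
    {"ax": 0.022,"ay": 0,"az": -0.016,"tx": 6,"ty": 7.4,"tz": 6,"grip": 5.8},
    {"ax": 0.022,"ay": 0,"az": -0.016,"tx": 6,"ty": 7.4,"tz": 6,"grip": 5.8}
  ]
}}

```text
clock: 28.67
position: [0.5417, 0.013, 0.1313]
eef_rot: [0.0, 0.699, 0.715, 0.001]
ft_force: [0.0, -0.6, 1.2]
width: 0.0581
```

```bash
python3 - <<'E'
from h import *
st()
p,d=snap('wrist','w11.png');C=cloud('wrist',d)
for n,y in(('r',.0135),('m',.0555),('l',.0975)):
    m=(abs(C[...,0]-.541)<.02)&(abs(C[...,1]-y)<.02)&(C[...,2]>.075)&(C[...,2]<.09)
    if m.sum()>10: print(n,m.sum(),C[m].mean(0),cv2.minEnclosingCircle(C[m][:,:2].astype(np.float32)*1000))
delta([.542,.0135,.052],.024)
E
```

```text
t 28.67 p [0.5417 0.013  0.1313] f [ 0.  -0.6  1.2] w 0.0581 yawy 0.023 z [ 0.001  0.001 -1.   ] q [-0.19  0.38  0.09  1.91 -0.05  0.85 -0.05]
r 842 [0.54377697 0.01412034 0.08004642] ((543.7381591796875, 12.981962203979492), 14.185758590698242)
m 955 [0.54273989 0.05549485 0.08014564] ((542.6893920898438, 54.944427490234375), 13.852547645568848)
l 1129 [0.54172666 0.09699487 0.08022385] ((541.7952880859375, 96.79645538330078), 13.78648567199707)
t cm [0.04 0.01 7.94]
  rv [ 0.001 -0.001 -0.001]
  rv [-1.00e-03 -2.00e-03  3.14e+00]
```

View pics/w11.png

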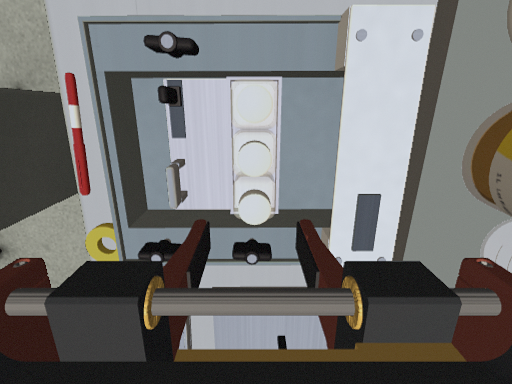

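Call:
{"name": "send_rows", "arguments": {
  "series": [
    {"ax": 0,"ay": 0,"az": 0,"tx": 0,"ty": 0.15,"tz": 2,"grip": 5.8},
    {"ax": 0,"ay": 0,"az": 0,"tx": 0,"ty": 0.15,"tz": 4,"grip": 5.8},
    {"ax": 0,"ay": 0,"az": 0,"tx": 0,"ty": 0.15,"tz": 6,"grip": 5.8},
    {"ax": 0,"ay": 0,"az": 0,"tx": 0,"ty": 0.15,"tz": 7.6,"grip": 5.8},
    {"ax": 0,"ay": 0,"az": 0,"tx": 0,"ty": 0.15,"tz": 7.9,"grip": 5.8},
    {"ax": 0,"ay": 0,"az": 0,"tx": 0,"ty": 0.15,"tz": 7.9,"grip": 3},
    {"ax": 0,"ay": 0,"az": 0,"tx": 0,"ty": 0.15,"tz": 7.9,"grip": 3},
    {"ax": 0,"ay": 0,"az": 0,"tx": 0,"ty": 0.15,"tz": 7.9,"grip": 3}
  ],
  "force": 20
}}

```text
clock: 29.38
position: [0.5442, 0.0131, 0.0538]
eef_rot: [0.001, 0.699, 0.715, 0.002]
ft_force: [-0.0, 0.4, 0.7]
width: 0.0417
```

Call:
{"name": "send_rows", "arguments": {
  "series": [
    {"ax": 0,"ay": 0,"az": 0,"tx": 0,"ty": 0,"tz": 0,"grip": 3},
    {"ax": 0,"ay": 0,"az": 0,"tx": 0,"ty": 0,"tz": 0,"grip": 3},
    {"ax": 0,"ay": 0,"az": 0,"tx": 0,"ty": 0,"tz": -0.5,"grip": 3},
    {"ax": 0,"ay": 0,"az": 0,"tx": 0,"ty": 0,"tz": -2,"grip": 3},
    {"ax": 0,"ay": 0,"az": 0,"tx": 0,"ty": 0,"tz": -4.5,"grip": 3},
    {"ax": 0,"ay": 0,"az": 0,"tx": 0,"ty": 0,"tz": -7,"grip": 3},
    {"ax": 0,"ay": 0,"az": 0,"tx": 0,"ty": 0,"tz": -9.5,"grip": 3},
    {"ax": 0,"ay": 0,"az": 0,"tx": 0,"ty": 0,"tz": -10,"grip": 3}
  ]
}}

```text
clock: 30.05
position: [0.546, 0.0131, 0.1584]
eef_rot: [0.003, 0.699, 0.715, 0.004]
ft_force: [0.9, -0.2, -0.7]
width: 0.0392
```

```bash
cat >> h.py <<'E'
def tray():
    p,d=snap('top');C=cloud('top',d);x,y,z=C[...,0],C[...,1],C[...,2]
    m=(d>0)&(z>.014)&(z<.03)&(y<-.06)&(y>-.345)&(x>.3)&(x<.487)
    if m.sum()>50:print('tray',m.sum(),cv2.minAreaRect(C[m][:,:2].astype(np.float32)*1000))
    return p
E
python3 - <<'E'
from h import *
st()
p=tray();cv2.imwrite('pics/t12.png',p[:,:,::-1])
delta([.4116,-.259,.16],.0)
E
```

```text
t 30.05 p [0.546  0.0131 0.1584] f [ 0.9 -0.2 -0.7] w 0.0392 yawy 0.022 z [ 0.01   0.002 -1.   ] q [-0.19  0.35  0.1   1.88 -0.04  0.9  -0.05]
tray 558 ((409.50750732421875, -159.24371337890625), (111.6954574584961, 189.77076721191406), 0.2391919195652008)
t cm [-26.9  -14.02  -0.43]
  rv [ 0.009 -0.002  0.022]
  rv [ 3.000e-03  1.400e-02 -3.119e+00]
```

View pics/t12.png

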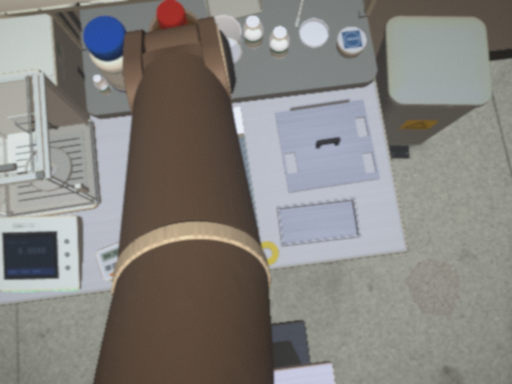

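```bash
cat >> h.py <<'E'
def tray(u0=268,u1=366,v0=193,v1=255):
    p,d=snap('top');C=cloud('top',d)[v0:v1,u0:u1];z=C[...,2]
    m=(z>.014)&(z<.03)&(C[...,0]<.49)
    m=cv2.morphologyEx(m.astype(np.uint8),cv2.MORPH_CLOSE,np.ones((3,3)))
    n,l,s,c=cv2.connectedComponentsWithStats(m)
    k=1+np.argmax(s[1:,4]); mm=l==k
    print('tray',mm.sum(),cv2.minAreaRect(C[mm][:,:2].astype(np.float32)*1000))
    return p
E
python3 - <<'E'
from h import *
tray()
E
```

```text
tray 551 ((413.3508605957031, -143.3750457763672), (125.56774139404297, 248.8551788330078), 18.61726188659668)
```

```bash
cat >> h.py <<'E'
def tray(u0=268,u1=366,v0=193,v1=255):
    p,d=snap('top');C=cloud('top',d)[v0:v1,u0:u1];z=C[...,2]
    m=(z>.016)&(z<.027)&(C[...,0]<.49)&(C[...,1]<-.08)
    n,l,s,c=cv2.connectedComponentsWithStats(m.astype(np.uint8),connectivity=8)
    for k in range(1,n):
        mm=l==k
        if s[k,4]>30: print('tray',mm.sum(),cv2.minAreaRect(C[mm][:,:2].astype(np.float32)*1000))
    return p
E
python3 - <<'E'
from h import *
tray();print(read_state()['clock'])
E
```

```text
tray 510 ((424.1154479980469, -173.8999481201172), (160.3673553466797, 80.36583709716797), 89.47913360595703)
30.2
```

```bash
python3 - <<'E'
from h import *
st();delta([.424,-.220,.16],.0)
E
```

```text
t 30.2 p [0.544  0.0131 0.1541] f [-0.2  0.4 -1. ] w 0.0396 yawy 0.023 z [ 0.004  0.001 -1.   ] q [-0.19  0.35  0.1   1.89 -0.04  0.9  -0.05]
t cm [-23.03 -12.52  -0.67]
  rv [ 0.004 -0.001  0.023]
  rv [ 2.000e-03  7.000e-03 -3.119e+00]
```

Call:
{"name": "send_rows", "arguments": {
  "series": [
    {"ax": 0,"ay": 0,"az": 0,"tx": -1.5,"ty": -0.7,"tz": -0.5,"grip": 3},
    {"ax": 0,"ay": 0,"az": 0.02,"tx": -4.5,"ty": -2.3,"tz": -0.5,"grip": 3},
    {"ax": 0,"ay": 0,"az": 0.02,"tx": -8,"ty": -4.2,"tz": -0.5,"grip": 3},
    {"ax": 0,"ay": 0,"az": 0.02,"tx": -11.5,"ty": -6.2,"tz": -0.5,"grip": 3},
    {"ax": 0,"ay": 0,"az": 0.02,"tx": -15,"ty": -8.1,"tz": -0.5,"grip": 3},
    {"ax": 0,"ay": 0,"az": 0.02,"tx": -18.5,"ty": -10,"tz": -0.5,"grip": 3},
    {"ax": 0,"ay": 0,"az": 0.02,"tx": -21.5,"ty": -11.7,"tz": -0.5,"grip": 3},
    {"ax": 0,"ay": 0,"az": 0.02,"tx": -23,"ty": -12.5,"tz": -0.5,"grip": 3}
  ]
}}

```text
clock: 30.87
position: [0.4205, -0.2233, 0.1569]
eef_rot: [0.0, 0.708, 0.706, 0.001]
ft_force: [0.2, 0.4, -0.1]
width: 0.0393
```

```bash
python3 - <<'E'
from h import *
st();delta([.424,-.220,.048],.0);p,d=snap('wrist','w13.png')
E
```

```text
t 30.87 p [ 0.4205 -0.2233  0.1569] f [ 0.2  0.4 -0.1] w 0.0393 yawy -0.002 z [ 0.001  0.001 -1.   ] q [ 0.2   0.24  0.22  2.04 -0.07  0.86  0.46]
t cm [ 0.32  0.34 10.89]
  rv [ 0.001 -0.001 -0.002]
  rv [-2.00e-03 -2.00e-03  3.14e+00]
```

View pics/w13.png

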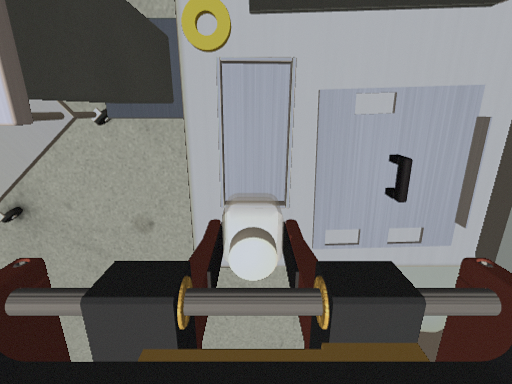

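```bash
python3 - <<'E'
from h import *
p,d=snap('wrist');C=cloud('wrist',d)
for u,v in((222,62),(292,62),(220,206),(289,206)): 
    w=C[v-4:v+5,u-4:u+5].reshape(-1,3); print(u,v,np.round(w[np.argmax(w[:,2])],3))
m=(C[...,2]>.017)&(C[...,2]<.027)&(C[...,0]<.485)&(C[...,1]<-.08)&(C[...,0]>.36)
print(m.sum(),np.percentile(C[m],[2,98],axis=0))
E
```

```text
222 62 [ 0.422 -0.142  0.312]
292 62 [ 0.464 -0.102  0.024]
220 206 [ 0.403 -0.208  0.143]
289 206 [ 0.462 -0.249  0.024]
1705 [[ 0.38602825 -0.24804444  0.01764597]
 [ 0.46555462 -0.09162638  0.02414499]]
```

Call:
{"name": "send_rows", "arguments": {
  "series": [
    {"ax": 0,"ay": 0,"az": 0,"tx": 0.4,"ty": 0.4,"tz": 2,"grip": 3},
    {"ax": 0,"ay": 0,"az": 0,"tx": 0.4,"ty": 0.4,"tz": 5,"grip": 3},
    {"ax": 0,"ay": 0,"az": 0,"tx": 0.4,"ty": 0.4,"tz": 8,"grip": 3},
    {"ax": 0,"ay": 0,"az": 0,"tx": 0.4,"ty": 0.4,"tz": 10,"grip": 3},
    {"ax": 0,"ay": 0,"az": 0,"tx": 0.4,"ty": 0.4,"tz": 11,"grip": 3},
    {"ax": 0,"ay": 0,"az": 0,"tx": 0.4,"ty": 0.4,"tz": 11.4,"grip": 3},
    {"ax": 0,"ay": 0,"az": 0,"tx": 0.4,"ty": 0.4,"tz": 11.4,"grip": 3},
    {"ax": 0,"ay": 0,"az": 0,"tx": 0.4,"ty": 0.4,"tz": 11.4,"grip": 3}
  ]
}}

```text
clock: 31.63
position: [0.4258, -0.2179, 0.043]
eef_rot: [-0.0, 0.708, 0.706, 0.001]
ft_force: [-1.0, -0.4, 0.0]
width: 0.0391
```

```bash
python3 - <<'E'
from h import *
st()
E
```

```text
t 31.63 p [ 0.4258 -0.2179  0.043 ] f [-1.  -0.4  0. ] w 0.0391 yawy -0.003 z [ 0.001  0.001 -1.   ] q [ 0.23  0.43  0.18  2.13 -0.14  0.59  0.5 ]
```

Call:
{"name": "send_rows", "arguments": {
  "series": [
    {"ax": 0,"ay": 0,"az": 0,"tx": 0,"ty": 0,"tz": 0.2,"grip": 3},
    {"ax": 0,"ay": 0,"az": 0,"tx": 0,"ty": 0,"tz": 0.2,"grip": 5.8},
    {"ax": 0,"ay": 0,"az": 0,"tx": 0,"ty": 0,"tz": 0.2,"grip": 5.8},
    {"ax": 0,"ay": 0,"az": 0,"tx": 0,"ty": 0,"tz": 0,"grip": 5.8},
    {"ax": 0,"ay": 0,"az": 0,"tx": 0,"ty": 0,"tz": -2.5,"grip": 5.8},
    {"ax": 0,"ay": 0,"az": 0,"tx": 0,"ty": 0,"tz": -6,"grip": 5.8},
    {"ax": 0,"ay": 0,"az": 0,"tx": 1,"ty": 0.5,"tz": -9,"grip": 5.8},
    {"ax": 0,"ay": 0,"az": 0,"tx": 4,"ty": 2,"tz": -11,"grip": 5.8}
  ]
}}

```text
clock: 32.3
position: [0.4449, -0.1821, 0.1562]
eef_rot: [0.002, 0.711, 0.704, 0.001]
ft_force: [1.1, -0.1, -0.5]
width: 0.0579
```

```bash
python3 - <<'E'
from h import *
st();delta([.543,.055,.15],.024)
E
```

```text
t 32.3 p [ 0.4449 -0.1821  0.1562] f [ 1.1 -0.1 -0.5] w 0.0579 yawy -0.01 z [ 0.003 -0.001 -1.   ] q [ 0.11  0.25  0.21  2.04 -0.07  0.86  0.35]
t cm [23.81  9.57  0.62]
  rv [ 0.003  0.001 -0.034]
  rv [ 2.000e-03 -5.000e-03  3.108e+00]
```

Call:
{"name": "send_rows", "arguments": {
  "series": [
    {"ax": 0,"ay": 0,"az": -0.01,"tx": 3.5,"ty": 1.4,"tz": 0,"grip": 5.8},
    {"ax": 0,"ay": 0,"az": -0.02,"tx": 7,"ty": 2.8,"tz": 0,"grip": 5.8},
    {"ax": 0,"ay": 0,"az": -0.034,"tx": 10.5,"ty": 4.2,"tz": 0,"grip": 5.8},
    {"ax": 0,"ay": 0,"az": -0.034,"tx": 14,"ty": 5.6,"tz": 0,"grip": 5.8},
    {"ax": 0,"ay": 0,"az": -0.034,"tx": 17.5,"ty": 7,"tz": 0,"grip": 5.8},
    {"ax": 0,"ay": 0,"az": -0.034,"tx": 21,"ty": 8.4,"tz": 0,"grip": 5.8},
    {"ax": 0,"ay": 0,"az": -0.034,"tx": 23.8,"ty": 9.6,"tz": 0.6,"grip": 5.8},
    {"ax": 0,"ay": 0,"az": -0.034,"tx": 23.8,"ty": 9.6,"tz": 1,"grip": 5.8}
  ]
}}

```text
clock: 32.97
position: [0.5451, 0.0625, 0.1463]
eef_rot: [0.001, 0.696, 0.718, 0.003]
ft_force: [-0.3, 0.1, -0.2]
width: 0.0581
```

```bash
python3 - <<'E'
from h import *
st();delta([.543,.055,.0525],.024)
p=tray(); cv2.imwrite('pics/t14.png',p[:,:,::-1])
E
```

```text
t 32.97 p [0.5451 0.0625 0.1463] f [-0.3  0.1 -0.2] w 0.0581 yawy 0.032 z [ 0.005  0.002 -1.   ] q [-0.27  0.37  0.08  1.89 -0.04  0.88 -0.13]
t cm [-0.76 -0.28  9.38]
  rv [ 0.005 -0.002  0.008]
  rv [ 3.000e-03  9.000e-03 -3.133e+00]
tray 509 ((424.03997802734375, -174.04934692382812), (160.83872985839844, 80.29972076416016), 89.38526153564453)
```

View pics/t14.png

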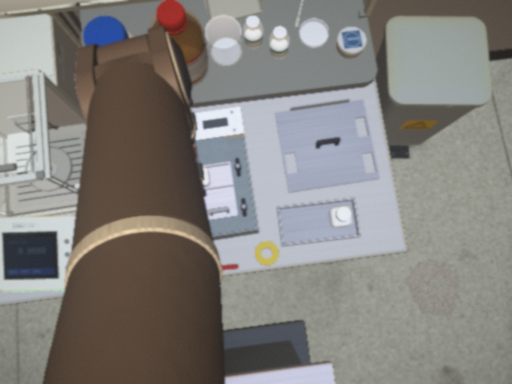

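The first bottle stands in the tray (342,215) and the tray hasn't moved. Next is the middle bottle.

Call:
{"name": "send_rows", "arguments": {
  "series": [
    {"ax": 0,"ay": 0,"az": 0.008,"tx": -0.7,"ty": -0.2,"tz": 1,"grip": 5.8},
    {"ax": 0,"ay": 0,"az": 0.008,"tx": -0.7,"ty": -0.2,"tz": 3,"grip": 5.8},
    {"ax": 0,"ay": 0,"az": 0.008,"tx": -0.7,"ty": -0.2,"tz": 5.5,"grip": 5.8},
    {"ax": 0,"ay": 0,"az": 0.008,"tx": -0.7,"ty": -0.2,"tz": 8,"grip": 5.8},
    {"ax": 0,"ay": 0,"az": 0.008,"tx": -0.7,"ty": -0.2,"tz": 9.3,"grip": 5.8},
    {"ax": 0,"ay": 0,"az": 0.008,"tx": -0.7,"ty": -0.2,"tz": 9.4,"grip": 5.8},
    {"ax": 0,"ay": 0,"az": 0.008,"tx": -0.7,"ty": -0.2,"tz": 9.4,"grip": 3},
    {"ax": 0,"ay": 0,"az": 0.008,"tx": -0.7,"ty": -0.2,"tz": 9.4,"grip": 3}
  ]
}}

```text
clock: 33.68
position: [0.5422, 0.0503, 0.052]
eef_rot: [0.001, 0.7, 0.714, 0.001]
ft_force: [0.3, -0.1, 1.1]
width: 0.0483
```

Call:
{"name": "send_rows", "arguments": {
  "series": [
    {"ax": 0,"ay": 0,"az": 0,"tx": 0,"ty": 0,"tz": 0,"grip": 3},
    {"ax": 0,"ay": 0,"az": 0,"tx": 0,"ty": 0,"tz": 0,"grip": 3},
    {"ax": 0,"ay": 0,"az": 0,"tx": 0,"ty": 0,"tz": 0,"grip": 3},
    {"ax": 0,"ay": 0,"az": 0,"tx": 0,"ty": 0,"tz": -0.5,"grip": 3},
    {"ax": 0,"ay": 0,"az": 0,"tx": 0,"ty": 0,"tz": -2.5,"grip": 3},
    {"ax": 0,"ay": 0,"az": 0,"tx": 0,"ty": 0,"tz": -5,"grip": 3},
    {"ax": 0,"ay": 0,"az": 0,"tx": 0,"ty": 0,"tz": -8,"grip": 3},
    {"ax": 0,"ay": 0,"az": 0,"tx": 0,"ty": 0,"tz": -10.5,"grip": 3}
  ]
}}

```text
clock: 34.35
position: [0.5418, 0.0506, 0.159]
eef_rot: [0.002, 0.7, 0.714, 0.001]
ft_force: [0.8, 0.8, -0.1]
width: 0.0393
```

```bash
python3 - <<'E'
from h import *
st();delta([.425,-.172,.16],.0);tray()
E
```

```text
t 34.35 p [0.5418 0.0506 0.159 ] f [ 0.8  0.8 -0.1] w 0.0393 yawy 0.02 z [ 0.004 -0.    -1.   ] q [-0.26  0.35  0.09  1.88 -0.04  0.91 -0.13]
t cm [-22.02 -12.13  -0.14]
  rv [0.004 0.    0.02 ]
  rv [-0.     0.006 -3.121]
tray 501 ((424.0128479003906, -173.79391479492188), (160.50173950195312, 80.33348846435547), 89.35216522216797)
```

Call:
{"name": "send_rows", "arguments": {
  "series": [
    {"ax": 0,"ay": 0,"az": 0,"tx": -1.5,"ty": -0.7,"tz": -0.3,"grip": 3},
    {"ax": 0,"ay": 0,"az": 0.02,"tx": -4.5,"ty": -2.3,"tz": -0.3,"grip": 3},
    {"ax": 0,"ay": 0,"az": 0.02,"tx": -8,"ty": -4.2,"tz": -0.3,"grip": 3},
    {"ax": 0,"ay": 0,"az": 0.02,"tx": -11.5,"ty": -6.2,"tz": -0.3,"grip": 3},
    {"ax": 0,"ay": 0,"az": 0.02,"tx": -15,"ty": -8.1,"tz": -0.3,"grip": 3},
    {"ax": 0,"ay": 0,"az": 0.02,"tx": -18.5,"ty": -10,"tz": -0.3,"grip": 3},
    {"ax": 0,"ay": 0,"az": 0.02,"tx": -21.5,"ty": -11.7,"tz": -0.3,"grip": 3},
    {"ax": 0,"ay": 0,"az": 0.02,"tx": -22.2,"ty": -12.1,"tz": -0.3,"grip": 3}
  ]
}}

```text
clock: 35.07
position: [0.4247, -0.1782, 0.1657]
eef_rot: [0.004, 0.709, 0.705, 0.004]
ft_force: [-0.5, -0.7, -0.5]
width: 0.0392
```

```bash
python3 - <<'E'
from h import *
st();delta([.425,-.175,.042],.0)
E
```

```text
t 35.07 p [ 0.4247 -0.1782  0.1657] f [-0.5 -0.7 -0.5] w 0.0392 yawy -0.006 z [ 0.01 -0.   -1.  ] q [ 0.1   0.2   0.22  2.08 -0.06  0.86  0.35]
t cm [ 0.32 -0.1  12.37]
  rv [ 0.01   0.    -0.006]
  rv [ 0.    -0.016  3.135]
```

Call:
{"name": "send_rows", "arguments": {
  "series": [
    {"ax": 0.01,"ay": 0,"az": 0,"tx": 0.3,"ty": 0,"tz": 2,"grip": 3},
    {"ax": 0.01,"ay": 0,"az": 0,"tx": 0.3,"ty": 0,"tz": 5,"grip": 3},
    {"ax": 0.01,"ay": 0,"az": 0,"tx": 0.3,"ty": 0,"tz": 8,"grip": 3},
    {"ax": 0.01,"ay": 0,"az": 0,"tx": 0.3,"ty": 0,"tz": 10.5,"grip": 3},
    {"ax": 0.01,"ay": 0,"az": 0,"tx": 0.3,"ty": 0,"tz": 12,"grip": 3},
    {"ax": 0.01,"ay": 0,"az": 0,"tx": 0.3,"ty": 0,"tz": 12.3,"grip": 3},
    {"ax": 0.01,"ay": 0,"az": 0,"tx": 0.3,"ty": 0,"tz": 12.3,"grip": 3},
    {"ax": 0.01,"ay": 0,"az": 0,"tx": 0.3,"ty": 0,"tz": 12.3,"grip": 3}
  ]
}}

```text
clock: 35.73
position: [0.4264, -0.1748, 0.0429]
eef_rot: [0.0, 0.709, 0.705, 0.0]
ft_force: [-0.0, 0.3, -0.4]
width: 0.0395
```

```bash
python3 - <<'E'
from h import *
st();delta([.425,-.175,.041],.0)
E
```

```text
t 35.73 p [ 0.4264 -0.1748  0.0429] f [-0.   0.3 -0.4] w 0.0395 yawy -0.005 z [ 0.001  0.    -1.   ] q [ 0.14  0.41  0.18  2.17 -0.13  0.57  0.41]
t cm [-0.02 -0.14  0.19]
  rv [ 0.001 -0.    -0.005]
  rv [-0.000e+00 -1.000e-03  3.136e+00]
```

Call:
{"name": "send_rows", "arguments": {
  "series": [
    {"ax": 0,"ay": 0,"az": 0,"tx": 0,"ty": 0,"tz": 0.2,"grip": 3},
    {"ax": 0,"ay": 0,"az": 0,"tx": 0,"ty": 0,"tz": 0.2,"grip": 5.8},
    {"ax": 0,"ay": 0,"az": 0,"tx": 0,"ty": 0,"tz": 0.2,"grip": 5.8},
    {"ax": 0,"ay": 0,"az": 0,"tx": 0,"ty": 0,"tz": 0,"grip": 5.8},
    {"ax": 0,"ay": 0,"az": 0,"tx": 0,"ty": 0,"tz": -2.5,"grip": 5.8},
    {"ax": 0,"ay": 0,"az": 0,"tx": 0,"ty": 0,"tz": -6,"grip": 5.8},
    {"ax": 0,"ay": 0,"az": 0,"tx": 1,"ty": 0.5,"tz": -9,"grip": 5.8},
    {"ax": 0,"ay": 0,"az": 0,"tx": 4,"ty": 2,"tz": -11,"grip": 5.8}
  ]
}}

```text
clock: 36.4
position: [0.4458, -0.1387, 0.156]
eef_rot: [0.002, 0.712, 0.703, 0.0]
ft_force: [1.9, 0.1, -0.6]
width: 0.0579
```

```bash
python3 - <<'E'
from h import *
st();delta([.542,.097,.15],.024)
E
```

```text
t 36.4 p [ 0.4458 -0.1387  0.156 ] f [ 1.9  0.1 -0.6] w 0.0579 yawy -0.013 z [ 0.003 -0.002 -1.   ] q [ 0.02  0.23  0.21  2.07 -0.06  0.85  0.25]
t cm [23.69  9.32  0.57]
  rv [ 0.003  0.002 -0.037]
  rv [ 3.000e-03 -4.000e-03  3.105e+00]
```

Call:
{"name": "send_rows", "arguments": {
  "series": [
    {"ax": 0,"ay": 0,"az": -0.01,"tx": 3.7,"ty": 1.4,"tz": 0,"grip": 5.8},
    {"ax": 0,"ay": 0,"az": -0.02,"tx": 7.4,"ty": 2.9,"tz": 0,"grip": 5.8},
    {"ax": 0,"ay": 0,"az": -0.037,"tx": 11.1,"ty": 4.4,"tz": 0,"grip": 5.8},
    {"ax": 0,"ay": 0,"az": -0.037,"tx": 14.8,"ty": 5.9,"tz": 0,"grip": 5.8},
    {"ax": 0,"ay": 0,"az": -0.037,"tx": 18.5,"ty": 7.4,"tz": 0,"grip": 5.8},
    {"ax": 0,"ay": 0,"az": -0.037,"tx": 21.8,"ty": 8.8,"tz": 0,"grip": 5.8},
    {"ax": 0,"ay": 0,"az": -0.037,"tx": 23.5,"ty": 9.3,"tz": 0.6,"grip": 5.8},
    {"ax": 0,"ay": 0,"az": -0.037,"tx": 23.5,"ty": 9.3,"tz": 0.6,"grip": 5.8}
  ]
}}

```text
clock: 37.07
position: [0.5421, 0.1006, 0.1491]
eef_rot: [0.001, 0.696, 0.718, 0.001]
ft_force: [-0.8, 0.8, -0.8]
width: 0.0581
```

```bash
python3 - <<'E'
from h import *
snap('wrist','w15.png')
st();delta([.542,.097,.0525],.024);tray()
E
```

```text
t 37.12 p [0.5415 0.0975 0.1493] f [ 0.1 -1.1 -0.2] w 0.058 yawy 0.029 z [ 0.002 -0.002 -1.   ] q [-0.33  0.37  0.08  1.88 -0.04  0.9  -0.2 ]
t cm [-0.03  0.03  9.68]
  rv [0.002 0.002 0.005]
  rv [-3.000e-03  3.000e-03 -3.137e+00]
tray 509 ((424.25531005859375, -173.86563110351562), (160.34413146972656, 80.67301177978516), 89.32715606689453)
```

View pics/w15.png

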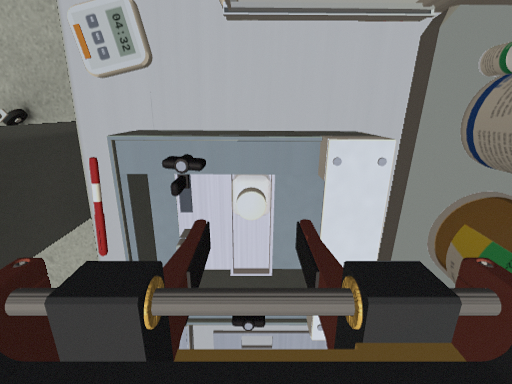

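Call:
{"name": "send_rows", "arguments": {
  "series": [
    {"ax": 0,"ay": 0,"az": 0,"tx": 0,"ty": 0,"tz": 1.5,"grip": 5.8},
    {"ax": 0,"ay": 0,"az": 0,"tx": 0,"ty": 0,"tz": 3.5,"grip": 5.8},
    {"ax": 0,"ay": 0,"az": 0,"tx": 0,"ty": 0,"tz": 6,"grip": 5.8},
    {"ax": 0,"ay": 0,"az": 0,"tx": 0,"ty": 0,"tz": 8.4,"grip": 5.8},
    {"ax": 0,"ay": 0,"az": 0,"tx": 0,"ty": 0,"tz": 9.6,"grip": 5.8},
    {"ax": 0,"ay": 0,"az": 0,"tx": 0,"ty": 0,"tz": 9.7,"grip": 5.8},
    {"ax": 0,"ay": 0,"az": 0,"tx": 0,"ty": 0,"tz": 9.7,"grip": 3},
    {"ax": 0,"ay": 0,"az": 0,"tx": 0,"ty": 0,"tz": 9.7,"grip": 3}
  ]
}}

```text
clock: 37.83
position: [0.5421, 0.094, 0.0537]
eef_rot: [0.002, 0.698, 0.716, 0.0]
ft_force: [0.7, 0.2, 0.4]
width: 0.0481
```

Call:
{"name": "send_rows", "arguments": {
  "series": [
    {"ax": 0,"ay": 0,"az": 0,"tx": 0,"ty": 0,"tz": 0,"grip": 3},
    {"ax": 0,"ay": 0,"az": 0,"tx": 0,"ty": 0,"tz": 0,"grip": 3},
    {"ax": 0,"ay": 0,"az": 0,"tx": 0,"ty": 0,"tz": 0,"grip": 3},
    {"ax": 0,"ay": 0,"az": 0,"tx": 0,"ty": 0,"tz": -0.5,"grip": 3},
    {"ax": 0,"ay": 0,"az": 0,"tx": 0,"ty": 0,"tz": -2.5,"grip": 3},
    {"ax": 0,"ay": 0,"az": 0,"tx": 0,"ty": 0,"tz": -5,"grip": 3},
    {"ax": 0,"ay": 0,"az": 0,"tx": 0,"ty": 0,"tz": -8,"grip": 3},
    {"ax": 0,"ay": 0,"az": 0,"tx": 0,"ty": 0,"tz": -10.5,"grip": 3}
  ]
}}

```text
clock: 38.5
position: [0.5418, 0.0944, 0.1607]
eef_rot: [0.002, 0.698, 0.716, 0.0]
ft_force: [0.1, 0.5, -0.6]
width: 0.0391
```

```bash
python3 - <<'E'
from h import *
st();delta([.425,-.125,.16],.0);tray()
E
```

```text
t 38.5 p [0.5418 0.0944 0.1607] f [ 0.1  0.5 -0.6] w 0.0391 yawy 0.025 z [ 0.004 -0.003 -1.   ] q [-0.33  0.35  0.09  1.87 -0.03  0.92 -0.2 ]
t cm [-21.65 -12.21   0.08]
  rv [0.004 0.003 0.025]
  rv [-0.004  0.006 -3.117]
tray 508 ((424.0479736328125, -174.0084228515625), (160.52841186523438, 80.2596664428711), 89.37532043457031)
```

Call:
{"name": "send_rows", "arguments": {
  "series": [
    {"ax": 0,"ay": 0,"az": 0,"tx": -1.5,"ty": -0.7,"tz": -0.2,"grip": 3},
    {"ax": 0,"ay": 0,"az": 0.025,"tx": -4.5,"ty": -2.4,"tz": -0.2,"grip": 3},
    {"ax": 0,"ay": 0,"az": 0.025,"tx": -8,"ty": -4.3,"tz": -0.2,"grip": 3},
    {"ax": 0,"ay": 0,"az": 0.025,"tx": -11.5,"ty": -6.3,"tz": -0.2,"grip": 3},
    {"ax": 0,"ay": 0,"az": 0.025,"tx": -15,"ty": -8.2,"tz": -0.2,"grip": 3},
    {"ax": 0,"ay": 0,"az": 0.025,"tx": -18.5,"ty": -10.2,"tz": -0.2,"grip": 3},
    {"ax": 0,"ay": 0,"az": 0.025,"tx": -21.3,"ty": -11.9,"tz": -0.2,"grip": 3},
    {"ax": 0,"ay": 0,"az": 0.025,"tx": -21.8,"ty": -12.2,"tz": -0.2,"grip": 3}
  ]
}}

```text
clock: 39.22
position: [0.4235, -0.1311, 0.1663]
eef_rot: [0.004, 0.71, 0.704, 0.002]
ft_force: [-1.0, 0.7, -0.6]
width: 0.0393
```

```bash
python3 - <<'E'
from h import *
snap('wrist','w16.png')
st();delta([.425,-.127,.0425],.0)
E
```

```text
t 39.27 p [ 0.4247 -0.1297  0.1664] f [-0.4 -1.3 -0.5] w 0.039 yawy -0.007 z [ 0.009 -0.001 -1.   ] q [-0.    0.17  0.21  2.11 -0.05  0.86  0.23]
t cm [ 0.29 -0.08 12.39]
  rv [ 0.009  0.001 -0.007]
  rv [ 2.000e-03 -1.500e-02  3.134e+00]
```

View pics/w16.png

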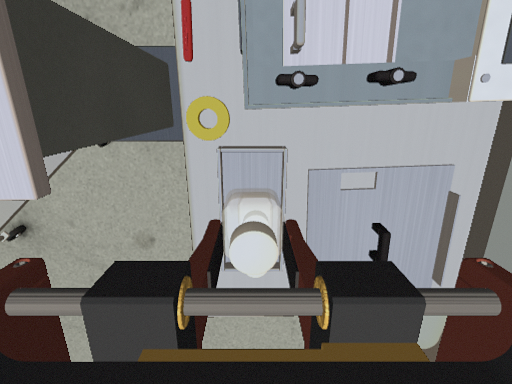

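Call:
{"name": "send_rows", "arguments": {
  "series": [
    {"ax": 0.01,"ay": 0,"az": 0,"tx": 0.3,"ty": 0,"tz": 2,"grip": 3},
    {"ax": 0.01,"ay": 0,"az": 0,"tx": 0.3,"ty": 0,"tz": 5,"grip": 3},
    {"ax": 0.01,"ay": 0,"az": 0,"tx": 0.3,"ty": 0,"tz": 8,"grip": 3},
    {"ax": 0.01,"ay": 0,"az": 0,"tx": 0.3,"ty": 0,"tz": 10.5,"grip": 3},
    {"ax": 0.01,"ay": 0,"az": 0,"tx": 0.3,"ty": 0,"tz": 12,"grip": 3},
    {"ax": 0.01,"ay": 0,"az": 0,"tx": 0.3,"ty": 0,"tz": 12.3,"grip": 3},
    {"ax": 0.01,"ay": 0,"az": 0,"tx": 0.3,"ty": 0,"tz": 12.3,"grip": 3},
    {"ax": 0.01,"ay": 0,"az": 0,"tx": 0.3,"ty": 0,"tz": 12.3,"grip": 3}
  ]
}}

```text
clock: 39.93
position: [0.4261, -0.1261, 0.0432]
eef_rot: [-0.0, 0.709, 0.705, -0.001]
ft_force: [0.7, 0.2, -1.3]
width: 0.0392
```

```bash
python3 - <<'E'
from h import *
st();delta([.425,-.127,.0425],.0)
E
```

```text
t 39.93 p [ 0.4261 -0.1261  0.0432] f [ 0.7  0.2 -1.3] w 0.0392 yawy -0.006 z [-0.001 -0.001 -1.   ] q [ 0.04  0.39  0.17  2.2  -0.12  0.56  0.29]
t cm [-0.1  -0.11  0.07]
  rv [-0.001  0.001 -0.006]
  rv [1.000e-03 2.000e-03 3.136e+00]
```

Call:
{"name": "send_rows", "arguments": {
  "series": [
    {"ax": 0,"ay": 0,"az": 0,"tx": 0,"ty": 0,"tz": 0.15,"grip": 3},
    {"ax": 0,"ay": 0,"az": 0,"tx": 0,"ty": 0,"tz": 0.15,"grip": 5.8},
    {"ax": 0,"ay": 0,"az": 0,"tx": 0,"ty": 0,"tz": 0.15,"grip": 5.8},
    {"ax": 0,"ay": 0,"az": 0,"tx": 0,"ty": 0,"tz": 0,"grip": 5.8},
    {"ax": 0,"ay": 0,"az": 0,"tx": 0,"ty": 0,"tz": -2.5,"grip": 5.8},
    {"ax": 0,"ay": 0,"az": 0,"tx": 0,"ty": 0,"tz": -6,"grip": 5.8},
    {"ax": 0,"ay": 0,"az": -0.02,"tx": 1.5,"ty": 0.5,"tz": -9,"grip": 4},
    {"ax": 0,"ay": 0,"az": -0.03,"tx": 5,"ty": 1.5,"tz": -10,"grip": 4}
  ]
}}

```text
clock: 40.6
position: [0.4427, -0.0797, 0.1474]
eef_rot: [0.002, 0.701, 0.713, 0.001]
ft_force: [1.2, 0.1, -0.2]
width: 0.0479
```

```bash
python3 - <<'E'
from h import *
st();delta([.467,.0252,.12],.024)
E
```

```text
t 40.6 p [ 0.4427 -0.0797  0.1474] f [ 1.2  0.1 -0.2] w 0.0479 yawy 0.018 z [ 0.004 -0.003 -1.   ] q [-0.09  0.21  0.18  2.11 -0.05  0.82  0.14]
t cm [10.46  2.6   2.72]
  rv [ 0.004  0.003 -0.006]
  rv [ 0.004 -0.007  3.135]
```

Call:
{"name": "send_rows", "arguments": {
  "series": [
    {"ax": 0,"ay": 0,"az": 0,"tx": 3,"ty": 0.8,"tz": 0,"grip": 4},
    {"ax": 0,"ay": 0,"az": 0,"tx": 6,"ty": 1.6,"tz": 0,"grip": 4},
    {"ax": 0,"ay": 0,"az": 0,"tx": 9,"ty": 2.3,"tz": 1,"grip": 4},
    {"ax": 0,"ay": 0,"az": 0,"tx": 10.4,"ty": 2.6,"tz": 2,"grip": 4},
    {"ax": 0,"ay": 0,"az": 0,"tx": 10.4,"ty": 2.6,"tz": 3,"grip": 4},
    {"ax": 0,"ay": 0,"az": 0,"tx": 10.4,"ty": 2.6,"tz": 3,"grip": 4},
    {"ax": 0,"ay": 0,"az": 0,"tx": 10.4,"ty": 2.6,"tz": 3,"grip": 4},
    {"ax": 0,"ay": 0,"az": 0,"tx": 10.4,"ty": 2.6,"tz": 3,"grip": 4}
  ]
}}

```text
clock: 41.27
position: [0.4669, 0.0232, 0.1175]
eef_rot: [0.003, 0.702, 0.713, 0.0]
ft_force: [0.5, -0.4, 0.4]
width: 0.04
```

```bash
python3 - <<'E'
from h import *
p,d=snap('wrist','w17.png');st();delta([.467,.0252,.046],.024)
C=cloud('wrist',d)
m=(abs(C[...,0]-.467)<.025)&(abs(C[...,1]-.025)<.03)&(C[...,2]>.05)&(C[...,2]<.065)
print(m.sum(),C[m].mean(0),cv2.minAreaRect(C[m][:,:2].astype(np.float32)*1000))
p=tray();cv2.imwrite('pics/t17.png',p[:,:,::-1])
E
```

```text
t 41.32 p [0.4671 0.0233 0.1176] f [ 0.8  0.2 -0.1] w 0.0403 yawy 0.015 z [ 0.005 -0.003 -1.   ] q [-0.25  0.29  0.12  2.1  -0.04  0.76 -0.1 ]
t cm [ 0.21 -0.04  7.16]
  rv [ 0.005  0.003 -0.009]
  rv [ 0.005 -0.007  3.133]
390 [0.46837885 0.02470592 0.05717465] ((468.3684387207031, 23.579233169555664), (7.117931365966797, 39.12813186645508), 0.964332640171051)
tray 508 ((424.2198791503906, -173.94003295898438), (160.3408660888672, 80.76957702636719), 89.26902770996094)
```

View pics/w17.png

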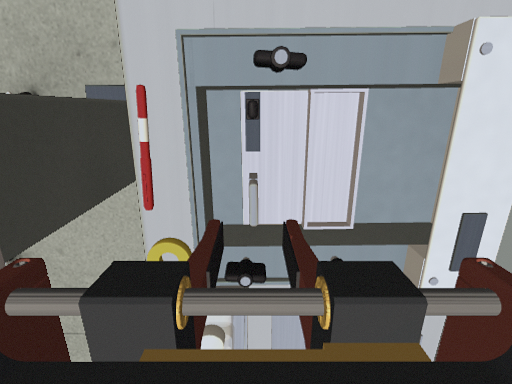

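View pics/t17.png

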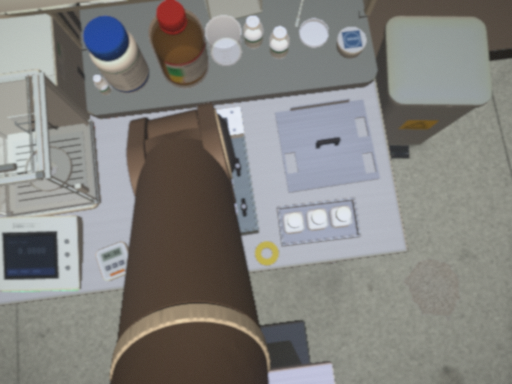

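Call:
{"name": "send_rows", "arguments": {
  "series": [
    {"ax": 0,"ay": 0,"az": -0.009,"tx": 0.2,"ty": 0.1,"tz": 2,"grip": 4},
    {"ax": 0,"ay": 0,"az": -0.009,"tx": 0.2,"ty": 0.1,"tz": 4.5,"grip": 4},
    {"ax": 0,"ay": 0,"az": -0.009,"tx": 0.2,"ty": 0.1,"tz": 6.5,"grip": 4},
    {"ax": 0,"ay": 0,"az": -0.009,"tx": 0.2,"ty": 0.1,"tz": 7.1,"grip": 3},
    {"ax": 0,"ay": 0,"az": -0.009,"tx": 0.2,"ty": 0.1,"tz": 7.1,"grip": 0},
    {"ax": 0,"ay": 0,"az": -0.009,"tx": 0.2,"ty": 0.1,"tz": 7.1,"grip": 0},
    {"ax": 0,"ay": 0,"az": -0.009,"tx": 0.2,"ty": 0.1,"tz": 7.1,"grip": 0},
    {"ax": 0,"ay": 0,"az": -0.009,"tx": 0.2,"ty": 0.1,"tz": 7.1,"grip": 0}
  ],
  "force": 30
}}

```text
clock: 42.03
position: [0.4692, 0.0252, 0.0479]
eef_rot: [0.003, 0.698, 0.716, 0.001]
ft_force: [-1.5, -0.4, -0.1]
width: 0.0102
```

Call:
{"name": "send_rows", "arguments": {
  "series": [
    {"ax": 0,"ay": 0,"az": 0,"tx": 0,"ty": 0,"tz": 0,"grip": 0},
    {"ax": 0,"ay": 0,"az": 0,"tx": 0,"ty": 0,"tz": 0,"grip": 0},
    {"ax": 0,"ay": 0,"az": 0,"tx": 0,"ty": 0.8,"tz": 0,"grip": 0},
    {"ax": 0,"ay": 0,"az": 0,"tx": 0,"ty": 2,"tz": 0,"grip": 0},
    {"ax": 0,"ay": 0,"az": 0,"tx": 0,"ty": 3.4,"tz": 0,"grip": 0},
    {"ax": 0,"ay": 0,"az": 0,"tx": 0,"ty": 4.8,"tz": 0,"grip": 0},
    {"ax": 0,"ay": 0,"az": 0,"tx": 0,"ty": 6,"tz": 0,"grip": 0},
    {"ax": 0,"ay": 0,"az": 0,"tx": 0,"ty": 6.8,"tz": 0,"grip": 0}
  ]
}}

```text
clock: 42.7
position: [0.538, 0.027, 0.048]
eef_rot: [0.003, 0.698, 0.716, 0.001]
ft_force: [-1.8, 0.7, -5.1]
width: 0.0078
```

```bash
python3 - <<'E'
from h import *
st()
E
```

```text
t 42.7 p [0.538 0.027 0.048] f [-1.8  0.7 -5.1] w 0.0078 yawy 0.024 z [ 0.006 -0.003 -1.   ] q [-0.22  0.5   0.1   1.98 -0.07  0.66 -0.05]
```

Call:
{"name": "send_rows", "arguments": {
  "series": [
    {"ax": 0,"ay": 0,"az": 0,"tx": 0,"ty": 0.6,"tz": 0,"grip": 0},
    {"ax": 0,"ay": 0,"az": 0,"tx": 0,"ty": 1.1,"tz": 0,"grip": 0},
    {"ax": 0,"ay": 0,"az": 0,"tx": 0,"ty": 1.5,"tz": 0,"grip": 0},
    {"ax": 0,"ay": 0,"az": 0,"tx": 0,"ty": 1.8,"tz": 0,"grip": 0},
    {"ax": 0,"ay": 0,"az": 0,"tx": 0,"ty": 2.1,"tz": 0,"grip": 0},
    {"ax": 0,"ay": 0,"az": 0,"tx": 0,"ty": 2.3,"tz": 0,"grip": 0},
    {"ax": 0,"ay": 0,"az": 0,"tx": 0,"ty": 2.3,"tz": 0,"grip": 0},
    {"ax": 0,"ay": 0,"az": 0,"tx": 0,"ty": 2.3,"tz": 0,"grip": 0}
  ]
}}

```text
clock: 43.37
position: [0.5555, 0.0274, 0.0479]
eef_rot: [-0.001, 0.698, 0.716, -0.003]
ft_force: [-18.4, -0.1, 13.6]
width: 0.0078
```

```bash
python3 - <<'E'
from h import *
st()
E
```

```text
t 43.37 p [0.5555 0.0274 0.0479] f [-18.4  -0.1  13.6] w 0.0078 yawy 0.025 z [-0.005 -0.003 -1.   ] q [-0.21  0.52  0.1   1.93 -0.07  0.7  -0.04]
```

Call:
{"name": "send_rows", "arguments": {
  "series": [
    {"ax": 0,"ay": 0,"az": 0,"tx": 0,"ty": 0,"tz": 0,"grip": 4},
    {"ax": 0,"ay": 0,"az": 0,"tx": 0,"ty": 0,"tz": 0,"grip": 4},
    {"ax": 0,"ay": 0,"az": 0,"tx": 0,"ty": 0,"tz": 0,"grip": 4},
    {"ax": 0,"ay": 0,"az": 0,"tx": 0,"ty": 0,"tz": 0,"grip": 4},
    {"ax": 0,"ay": 0,"az": 0,"tx": 0,"ty": 0,"tz": -3,"grip": 4},
    {"ax": 0,"ay": 0,"az": 0,"tx": 0,"ty": 0,"tz": -7,"grip": 4},
    {"ax": 0,"ay": 0,"az": 0,"tx": 0,"ty": -2,"tz": -11,"grip": 4},
    {"ax": 0,"ay": 0,"az": 0,"tx": 0,"ty": -5,"tz": -15,"grip": 4}
  ]
}}

```text
clock: 44.03
position: [0.5145, 0.0268, 0.1911]
eef_rot: [0.0, 0.698, 0.716, -0.002]
ft_force: [0.1, 0.8, 1.2]
width: 0.0397
```

Call:
{"name": "send_rows", "arguments": {
  "series": [
    {"ax": 0,"ay": 0,"az": 0,"tx": 0,"ty": -3,"tz": -3,"grip": 4},
    {"ax": 0,"ay": 0,"az": 0,"tx": 0,"ty": -6,"tz": -4,"grip": 4},
    {"ax": 0,"ay": 0,"az": 0,"tx": 0,"ty": -9,"tz": -4,"grip": 4},
    {"ax": 0,"ay": 0,"az": 0,"tx": 0,"ty": -10,"tz": -4,"grip": 4},
    {"ax": 0,"ay": 0,"az": 0,"tx": 0,"ty": -10,"tz": -4,"grip": 4},
    {"ax": 0,"ay": 0,"az": 0,"tx": 0,"ty": -10,"tz": -4,"grip": 4},
    {"ax": 0,"ay": 0,"az": 0,"tx": 0,"ty": -10,"tz": -4,"grip": 4},
    {"ax": 0,"ay": 0,"az": 0,"tx": 0,"ty": -10,"tz": -4,"grip": 4}
  ]
}}

```text
clock: 44.7
position: [0.4158, 0.0245, 0.231]
eef_rot: [0.001, 0.699, 0.716, -0.002]
ft_force: [-0.3, 1.4, -0.2]
width: 0.0398
```

```bash
python3 - <<'E'
from h import *
st()
p,d=snap('wrist','w18.png');C=cloud('wrist',d)
m=(abs(C[...,0]-.555)<.025)&(abs(C[...,1]-.025)<.025)&(C[...,2]>.05)&(C[...,2]<.065)
print(m.sum(),C[m].mean(0),cv2.minAreaRect(C[m][:,:2].astype(np.float32)*1000))
p=tray();cv2.imwrite('pics/t18.png',p[:,:,::-1])
snap('scene','s18.png')
E
```

```text
t 44.7 p [0.4158 0.0245 0.231 ] f [-0.3  1.4 -0.2] w 0.0398 yawy 0.024 z [-0.002 -0.003 -1.   ] q [-0.28  0.05  0.11  2.07 -0.    1.03 -0.15]
224 [0.55414797 0.02590852 0.05606706] ((555.0830688476562, 25.571407318115234), (7.872164726257324, 38.86799240112305), 1.1333327293395996)
tray 506 ((424.2078857421875, -173.80152893066406), (160.37472534179688, 80.67338562011719), 89.3995361328125)
```

View pics/w18.png

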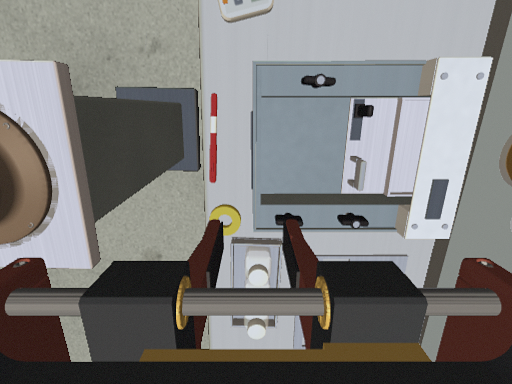

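View pics/s18.png

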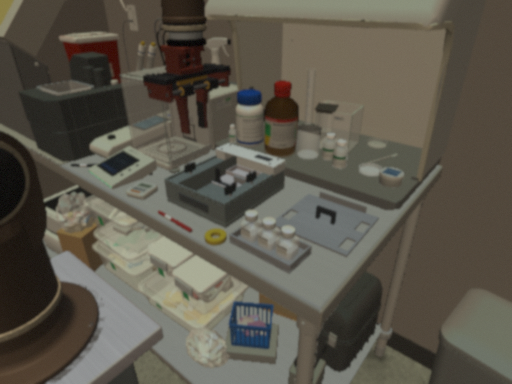

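View pics/t18.png

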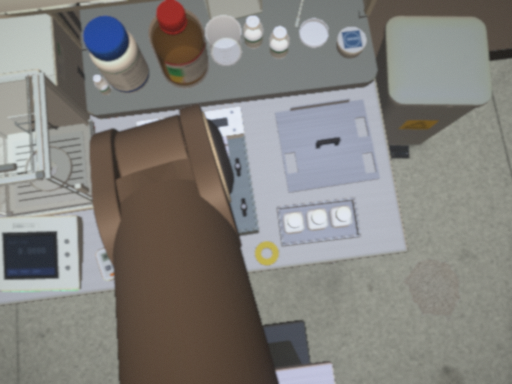

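```bash
python3 - <<'E'
from h import *
p,d=snap('wrist');C=cloud('wrist',d)
for n,(X,Y) in dict(a=(.4610,-.0275),b=(.5425,-.0258),c=(.481,.1355)).items():
    m=(np.hypot(C[...,0]-X,C[...,1]-Y)<.024)&(C[...,2]>.084)&(C[...,2]<.1)
    q=C[m][:,:2];q=q-q.mean(0);w,v=np.linalg.eigh(q.T@q);a=np.arctan(v[1,1]/v[0,1]); print(n,m.sum(),'angle vs changer x (rad)',round(a-.024,3))
E
```

```text
a 107 angle vs changer x (rad) -0.054
b 220 angle vs changer x (rad) -0.05
c 306 angle vs changer x (rad) -0.066
```

All three wings measure about 1.5 rad, so the screws are loose. Handing in.

```bash
python3 - <<'E'
from h import *
print(sign_off());st()
E
```

```text
the job is handed in; nothing more can be done
None
the job is handed in; nothing more can be done
```

The sample changer is emptied and I handed the job in at about 45 s on the robot's clock. `sign_off` gives no verdict.

- **Screws:** I turned all three thumbscrews loose. The last camera check put each wing at about 1.5 rad, above the 1.3 needed.
- **Cover:** It lies flat on the bench, handle up, to the right of the changer behind the tray.
- **Lock:** The first pull moved the carriage only about 2.4 mm and then stopped at 18 N, so it was locked. I pushed the carriage home, moved the tab to its left end, and it then drew out to its stop. The tab is still at the left end.
- **Bottles:** There were three, and all three now stand in the tray. The tray had been knocked aside partway through, so I measured it again before placing them.
- **Carriage:** It is empty and pushed home, stopping against 18 N. The pull bar is at x = 0.555 m, which matches the home position.

No checks failed. The cameras and the arm differed by 1 to 2 mm. One wrist picture, taken while the arm was still moving, was about 8 mm out and was not used.

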